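# Fold out the press crank's grip and press a bearing home

### The job

The small bench fly press on the board has its crank grip folded away: swing the grip up until it stands fully against its stop, without straining its hinge, and only then crank clockwise (seen from above) until the bearing is pressed fully home in its cup. Feel for it bottoming firmly and stop there, without overloading the bearing; then back the ram off about half a turn so that it stands well clear of the bearing, and let go with the grip left standing out. Leave the other things on the board alone.

Things in the scene. Friction and masses are not known exactly. Their poses are not given: they have to be found in the camera images.
- press: grey cast-iron bench fly press bolted to the board, foot 130 x 200 mm, head 56 mm wide with its top 156 mm up. Origin: on the vertical spindle axis at board level, z up; its column stands on its +y side, 88 mm from the axis, so the throat with cup and bearing is open along its x
- spindle_top (a point): on the spindle axis, at the top face of the crank arm, 184 mm above the board. The crank turns about this axis on top of the press: a flat steel arm, 18 mm wide, 10 mm thick, reaching 97 mm out, with a round counterweight 47 mm out on the far side. Clockwise from above lowers the ram by 30 mm a turn, turning back raises it; it stays where left and has travel to spare both ways
- grip_hinge (a point): the pin that hinges the grip to the outer end of the crank arm: 85 mm from the spindle axis and 196 mm above the board; the pin lies level, square to the arm. It goes round with the crank
- grip_mid (a point): middle of the black sleeve of the grip, on its centre line, 44 mm from the hinge pin. The sleeve is 22 mm in diameter, 56 mm long (16 to 72 mm from the pin) and spins freely about its length. Folded, the grip lies along the top of the arm, pointing from the hinge to the spindle axis; unfolded it stands upright over the hinge (sleeve 212 to 268 mm above the board)
- grip (a joint): fold angle of the grip, rad: 0 lying on the arm, 1.571 upright against its stop; starts at 0 to 0.35. The hinge is stiff (1.5 to 2.5 N at the sleeve) and stays where left. The stop is nearly rigid: bending the grip over 0.05 rad past it (some 30 N or more outwards at the sleeve) strains it. Pushed towards the spindle it folds in again, also while cranking
- bearing_top (a point): centre of the top face of the steel bearing (37 mm in diameter, 7 mm wide, 30 g) that is to be pressed into the cup. It starts 3.5 to 5 mm short of home. The shoulder it must sit on is not equally deep in all cups: fully home, its top may be anywhere from 4.5 mm below to 1.5 mm above the rim, so only the feel at the grip tells
- ram_face (a point): centre of the lower face of the ram's steel pusher (34 mm in diameter, it can enter the cup), on the spindle axis; it starts 9 to 34 mm above the bearing. Felt at the grip, square to the arm, the crank takes 1 to 2 N turning free and 3 to 6 N while the bearing moves in; on the shoulder the force climbs by some 0.3 to 1 N per mm of hand travel. 10 to 14 N there seats it firmly; over 16 N overloads it
- ram: the steel ram of the press, which moves up and down with the crank on the spindle axis; its lower face is 83 mm above this origin. It presses on the bearing with about 18 N for each newton at the grip beyond the free turning. The bearing moves in at about 75 N; 150 N or more on the shoulder seats it; over 300 N overloads it
- kit_box_mid (a point): bystander: centre of a closed blue plastic kit box, 124 x 184 x 87 mm
- pump_base_mid (a point): bystander: point on the axis of an aluminium floor pump base, 30 mm up (foot 110 x 200 x 12 mm, barrel stub 52 mm in diameter, 67 mm high)
- gauge: bystander: chrome dial tire gauge lying flat, 50 mm in diameter, 20 mm thick, with a stem 85 mm long; origin under the centre of the dial
- awl: bystander: steel awl with a wooden grip, 160 mm long, 24 mm thick, lying flat; origin under it, near the ferrule
- cup_rim (a point): centre of the rim of the aluminium cup (48 mm in diameter, 24 mm high) that sits in the press's anvil, on the spindle axis, 50 mm above the board

How it is judged:
On the way, in this order (a step that is already met when the one before it is completed fails the run):
1. the grip stands up against its stop (at least 1.52 rad), before the crank has been turned (value of joint grip above 1.52 rad), for 0.2 s.
2. the bearing is fully home: pressed firmly on its shoulder, with at least 150 N under the ram (it moves in at about 75 N) (contact force between ram and anything else above 150 N), for 0.1 s.
At the end, for the whole second after the job is handed in: The bearing has been pressed home (its top less than 1.7 mm above the cup's rim), the ram stands at least 6 mm clear above it and is still, and the grip stands out (fold angle over 1.3 rad) (z of bearing_top in the frame of cup_rim below 0.0017 m and z of ram_face in the frame of bearing_top above 0.006 m and value of joint grip above 1.3 rad and linear speed of ram below 0.001 m/s); the robot touches nothing.
It fails at once if the bearing is overloaded: more than 300 N under the ram (contact force between ram and anything else above 300 N).
It fails at once if the grip's hinge is strained more than 0.05 rad past its stop (value of joint grip above 1.621 rad).
It fails at once if the crank is turned (its end moved over 40 mm) while the grip is not out (fold angle under 1.3 rad) (distance of grip_hinge from where it was at the start of the episode above 0.04 m and value of joint grip below 1.3 rad).
It fails at once if a bystander is moved over 15 mm (distance of any of kit_box_mid, pump_base_mid, gauge, awl from where it was at the start of the episode above 0.015 m).
It also fails if it takes over 72 s, if anything falls off the work surface, if the arm or the gripper's body presses on something with over 40 N, if the wrist force passes 120 N, or if a joint passes its speed limit or range.

### The arm

A 7-joint arm with a two-finger parallel gripper is mounted at the origin on the work surface. World frame = base frame: x ahead of the robot, y to its left, z up, the work surface at z = 0. Lengths are in m, angles in rad, forces in N, time in s.
With the tool pointing down it reaches from about 0.375 to 0.925 m from the base axis. Payload 3.1 kg.
Tool frame: the origin (TCP) lies at the very end of the fingers, on their centre line; the grasp point (between the pads) lies 19 mm behind it; x points along the fingers, y is the direction in which the jaws open and shut, and the axes are right-handed (so a half turn about x gives the same grasp; the last joint's range is limited). The gripper opens to 85 mm and grips with 20 to 120 N. Pads are 22 mm wide; open, the fingers measure 114 mm over their backs; the gripper's body (76 mm by 85 mm) begins 54 mm behind the grasp point. The pads swing forward as they close: fully open they stand 13 mm farther back than shut.
Start: joints at [1.231, 0.383, 0.044, 1.598, -0.018, 1.161, -0.05], TCP at [0.156, -0.631, 0.192] pointing down, gripper open.
Joint ranges: [-2.61, 2.61], [-0.41, 2.15], [-1.48, 1.57], [0, 2.5], [-1.57, 4.71], [0.05, 1.97], [-2.85, 2.85]. Speed limits (rad/s): [2.79, 2.79, 3.14, 3.14, 3.14, 3.14, 3.14].

### API

Orientations are given as a 3x3 rotation matrix whose columns are the frame's x, y, z axes.
In Python, from rig import ctrl gives the robot as it stands.
- The arm moves only by the shell command python3 -m crank 'ROWS' [OPENING] [FORCE]. ROWS is JSON, a list of rows, each an object with "dp": the shift along the tool's x, y, z in mm, a list of three; "turn": the turn about the tool's x in rad. A call has 1 to 12 rows; each row shifts and turns the pose as measured when the row begins, along the tool's axes as they then stand; what a row does not reach is not made up. A row lasts 1/10 s, in which the tool goes at most 50 mm and 8.59 degrees, less where a joint would pass 70% of its speed; a pose out of reach is approached as far as the arm can. A call is refused whole if a number of a shift passes 50 or a number of a turn 0.15, either way. A call with a gripper value outside its range is refused whole. OPENING is the opening in per cent of the stroke, from 0 (shut) to 100 (fully open), set as the call begins (- or left out, the last holds). The fingers move at their own pace and stop on an object; FORCE is the grip in N (left out, the last holds). Time passes only in rows, so rows that do not move let the fingers close. It gives the time, the measured TCP pose, the force and the opening at its end, in the units of the state.
- ctrl.state(): the state, without advancing time (a new reading comes with each control period).
- ctrl.read_camera(name): name is "scene" or "top" or "wrist"; returns the picture (400x640x3 uint8, blue, green, red); there is no depth.
- ctrl.camera_model(name): a dict with "camera_matrix" (3x3 intrinsics, pixels), "k1" (the pictures are not rectified: a ray, as slopes to the right and down, at radius r is drawn at 1 + k1 r^2 times it, then the intrinsics apply), "world_from_camera" (4x4, takes a point from camera to world coordinates); the wrist camera has in their place "tool_from_camera" (4x4, takes a point from camera to tool coordinates, whose origin is the TCP and whose axes are the tool frame's). Camera axes: x right, y down, z forward; pixel columns grow to the right and rows downward; lengths in m; the calibration is good to about 2 mm. A picture is of the moment at which its call begins: read the wrist's pose just before it. camera_model takes no time and is no camera call.
- ctrl.close_job(): hands the job in, once; it reports no verdict.
The state is a dict: "clock": time; "joint_pos": joint angles; "qd": joint speeds; "joint_torque": joint torques, N m; "ee_pos": TCP position; "eef_rot": TCP orientation; "force": force on the tool from outside, world axes, zero at the start; "ft_torque": the same for the moment, N m; "finger_gap": opening from 0.0 (shut) to 1.0 (fully open).
Only numpy, scipy, OpenCV 4.12 (cv2) and the standard library are available. Lean on these libraries where they do the work, as an engineer would, in place of code of your own. Each camera call takes 0.05 s, during which the arm holds its last target.

## Working session

There is one attempt and no reset: what is moved stays moved. The work goes in short steps, Python scripts to look and compute and a shell command to move; the robot and the scene stay as the last step left them, time stands still between calls to the robot, and variables do not carry over. Pictures are saved under pics/ and viewed, and the job is handed in when it is done.

```bash
ls; mkdir -p pics
python3 - <<'E'
from rig import ctrl
import cv2,numpy as np
np.set_printoptions(precision=4,suppress=True)
s=ctrl.state()
print({k:np.round(v,3) for k,v in s.items()})
for n in ("scene","top","wrist"):
    m=ctrl.camera_model(n); print(n,m)
    cv2.imwrite(f"pics/{n}0.png",ctrl.read_camera(n))
E
```

```text
pics
{'clock': np.float64(0.0), 'joint_pos': array([ 1.231,  0.384,  0.044,  1.6  , -0.018,  1.161, -0.05 ]), 'qd': array([ 0.   , -0.001,  0.   ,  0.001,  0.003, -0.002, -0.001]), 'joint_torque': array([  0.   , -43.346,   1.025, -24.951,   0.011,   0.011,   0.   ]), 'ee_pos': array([ 0.155, -0.63 ,  0.19 ]), 'eef_rot': array([[-0.001,  0.24 , -0.971],
       [ 0.003, -0.971, -0.24 ],
       [-1.   , -0.003,  0.   ]]), 'force': array([ 0.367, -0.39 , -0.031]), 'ft_torque': array([-0.015, -0.008, -0.02 ]), 'finger_gap': np.float64(0.999)}
scene {'camera_matrix': array([[492.1078,   0.    , 317.1657],
       [  0.    , 492.1078, 196.4828],
       [  0.    ,   0.    ,   1.    ]]), 'k1': -0.07072834714409021, 'world_from_camera': array([[ 0.0691,  0.7065, -0.7043,  1.3311],
       [ 0.9974, -0.0633,  0.0344, -0.04  ],
       [-0.0203, -0.7049, -0.709 ,  0.9972],
       [ 0.    ,  0.    ,  0.    ,  1.    ]])}
top {'camera_matrix': array([[392.9422,   0.    , 315.122 ],
       [  0.    , 392.9422, 197.9039],
       [  0.    ,   0.    ,   1.    ]]), 'k1': -0.06284932773087268, 'world_from_camera': array([[ 0.0371, -0.9765,  0.2123,  0.2661],
       [-0.9993, -0.0361,  0.0086, -0.0218],
       [-0.0007, -0.2125, -0.9772,  1.1311],
       [ 0.    ,  0.    ,  0.    ,  1.    ]])}
wrist {'camera_matrix': array([[318.6168,   0.    , 315.1445],
       [  0.    , 318.6168, 201.0729],
       [  0.    ,   0.    ,   1.    ]]), 'k1': 0.018923553416787572, 'tool_from_camera': array([[ 0.0008, -0.2614,  0.9652, -0.1813],
       [ 1.    ,  0.0002, -0.0008,  0.    ],
       [ 0.    ,  0.9652,  0.2614, -0.0668],
       [ 0.    ,  0.    ,  0.    ,  1.    ]])}
```

View pics/scene0.png

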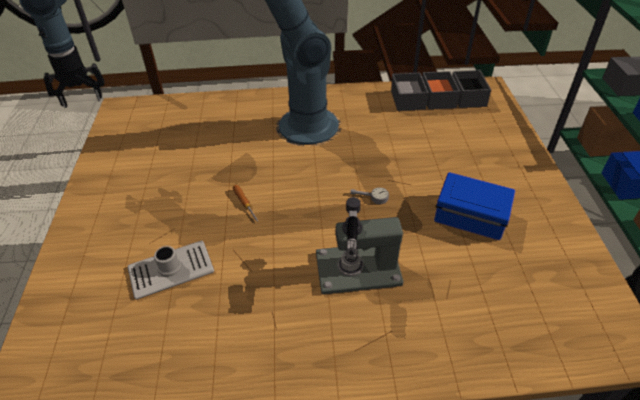

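View pics/top0.png

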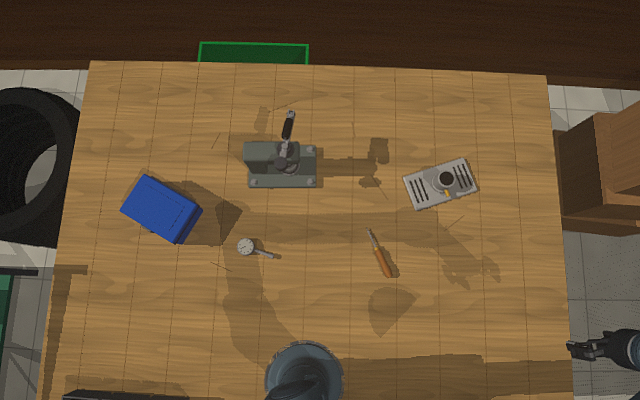

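View pics/wrist0.png

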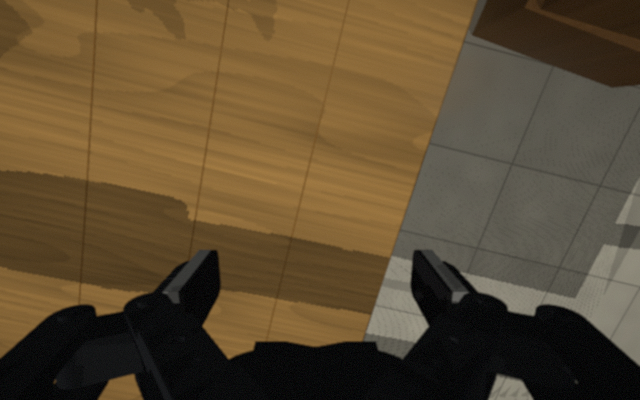

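Run:
```python
import cv2
t=cv2.imread("pics/top0.png");s=cv2.imread("pics/scene0.png")
cv2.imwrite("pics/top0c.png",cv2.resize(t[95:200,230:340],None,fx=6,fy=5.7,interpolation=cv2.INTER_CUBIC)[:600])
cv2.imwrite("pics/scene0c.png",cv2.resize(s[185:300,300:420],None,fx=5,fy=5,interpolation=cv2.INTER_CUBIC))
```

```text
(no output)
```

View pics/top0c.png

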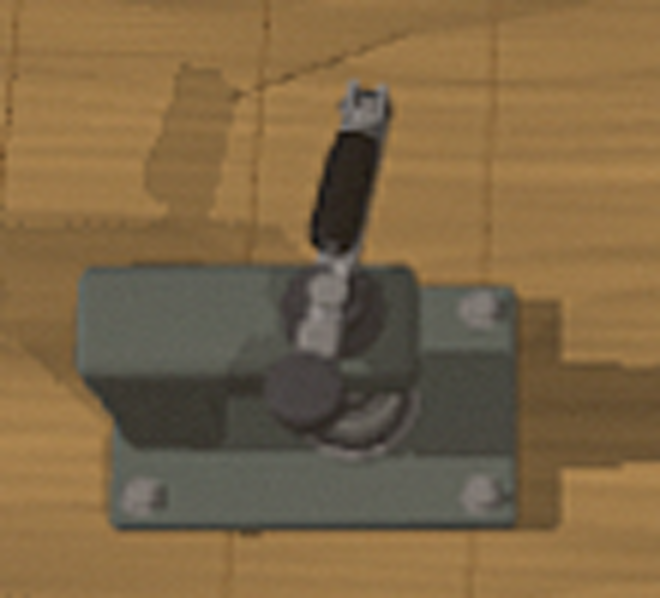

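View pics/scene0c.png

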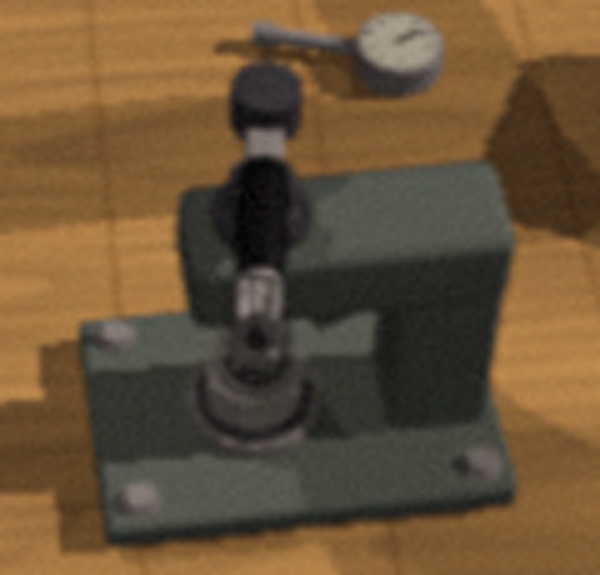

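```bash
cat > h.py <<'E'
from rig import ctrl
import cv2,numpy as np
np.set_printoptions(precision=4,suppress=True)
def model(n):
    m=ctrl.camera_model(n)
    if n=="wrist":
        s=ctrl.state();T=np.eye(4);T[:3,:3]=s["eef_rot"];T[:3,3]=s["ee_pos"];return m,T@m["tool_from_camera"]
    return m,m["world_from_camera"]
def atz(n,uv,z):
    m,W=model(n)
    p=cv2.undistortPoints(np.array([[uv]],float),m["camera_matrix"],np.array([m["k1"],0,0,0.]))[0,0]
    d=W[:3,:3]@[p[0],p[1],1];o=W[:3,3];return o+d*(z-o[2])/d[2]
def proj(n,P):
    m,W=model(n);V=np.linalg.inv(W)
    r=cv2.Rodrigues(V[:3,:3])[0]
    return cv2.projectPoints(np.array(P,float).reshape(-1,3),r,V[:3,3],m["camera_matrix"],np.array([m["k1"],0,0,0.]))[0].reshape(-1,2)
E
python3 - <<'E'
from h import *
for n,h,c in (("top",(290.8,112.5),(280.8,163.8)),("scene",(351.6,244),(353,203))):
    H=atz(n,h,.196);C=atz(n,c,.184);print(n,H,C,np.linalg.norm((H-C)[:2]),"spindle",H+(C-H)*85/132, "ang",np.arctan2(*(H-C)[[1,0]]))
# foot corners from top crop
f=lambda u,v:(230+u/6,95+v/5.7)
for q in ((113,527),(515,527),(515,287)): print(atz("top",f(*q),.0))
E
```

```text
top [0.691  0.0571 0.196 ] [0.5565 0.0761 0.184 ] 0.13586842684161107 spindle [0.6044 0.0693 0.1883] ang -0.1404215704364433
scene [0.6816 0.061  0.196 ] [0.5517 0.08   0.184 ] 0.13124611366552838 spindle [0.598  0.0732 0.1883] ang -0.1452702414400581
[0.5363 0.186  0.    ]
[ 0.5436 -0.0128  0.    ]
[ 0.6752 -0.008   0.    ]
```

```bash
python3 -m crank '[{"dp":[-20,-28,-31],"turn":-0.02},{"dp":[-20,-28,-31],"turn":0},{"dp":[-20,-28,-31],"turn":0},{"dp":[-20,-28,-31],"turn":0},{"dp":[-20,-28,-31],"turn":0},{"dp":[-20,-28,-31],"turn":0},{"dp":[-20,-28,-31],"turn":0},{"dp":[-10,-28,-31],"turn":0},{"dp":[0,-28,-31],"turn":0},{"dp":[0,-28,-31],"turn":0}]' 60
```

```text
clock: 1.15
ee_pos: [0.3856, -0.2721, 0.3414]
eef_rot: [[-0.006, 0.243, -0.97], [0.008, -0.97, -0.243], [-1.0, -0.009, 0.004]]
force: [1.7, -0.7, 0.2]
finger_gap: 0.6
```

```bash
python3 -m crank '[{"dp":[0,-29,-35],"turn":0},{"dp":[0,-29,-35],"turn":0},{"dp":[0,-29,-35],"turn":0},{"dp":[0,-29,-35],"turn":0},{"dp":[0,-29,-35],"turn":0},{"dp":[0,-29,-35],"turn":0},{"dp":[0,-29,-35],"turn":0},{"dp":[0,-29,-35],"turn":0},{"dp":[0,-29,-35],"turn":0},{"dp":[0,0,0],"turn":-0.15},{"dp":[0,0,0],"turn":-0.15},{"dp":[0,0,0],"turn":-0.15}]'
python3 -m crank '[{"dp":[0,0,0],"turn":-0.15},{"dp":[0,0,0],"turn":-0.15},{"dp":[0,0,0],"turn":-0.15},{"dp":[0,0,0],"turn":-0.15},{"dp":[0,0,0],"turn":-0.15},{"dp":[0,0,0],"turn":-0.15},{"dp":[0,0,0],"turn":-0.15},{"dp":[0,0,0],"turn":-0.15},{"dp":[0,0,0],"turn":-0.15},{"dp":[0,0,0],"turn":-0.15},{"dp":[0,0,0],"turn":-0.15},{"dp":[0,0,0],"turn":-0.15}]'
python3 -c "
from h import *
print(ctrl.state()['joint_pos'])"
```

```text
clock: 2.35
ee_pos: [0.6338, 0.0823, 0.3366]
eef_rot: [[-0.012, 0.643, -0.766], [0.01, -0.766, -0.643], [-1.0, -0.016, 0.003]]
force: [-0.1, 1.2, -0.1]
finger_gap: 0.605
clock: 3.55
ee_pos: [0.6303, 0.0797, 0.3284]
eef_rot: [[-0.025, 0.602, 0.798], [0.007, 0.798, -0.602], [-1.0, -0.01, -0.024]]
force: [0.1, 0.1, -0.8]
finger_gap: 0.597
[ 0.5269  0.4623 -1.0022  1.3967  0.3694  1.5089  0.4688]
```

```bash
python3 -m crank '[{"dp":[0,0,0],"turn":-0.13},{"dp":[0,0,0],"turn":-0.13},{"dp":[0,0,0],"turn":-0.13},{"dp":[0,0,0],"turn":-0.12},{"dp":[0,0,0],"turn":0}]'
python3 - <<'E'
from h import *
print(ctrl.state()['joint_pos'],ctrl.state()['eef_rot'])
print(proj("wrist",[[.686,.059,.196],[.602,.071,.184]]))
cv2.imwrite("pics/w1.png",ctrl.read_camera("wrist"))
E
```

```text
clock: 4.05
ee_pos: [0.6292, 0.0775, 0.3251]
eef_rot: [[-0.03, 0.116, 0.993], [0.005, 0.993, -0.115], [-1.0, 0.002, -0.031]]
force: [-0.4, 0.1, -0.7]
finger_gap: 0.601
[ 0.5842  0.5091 -1.1074  1.3981  0.433   1.5305  0.9578] [[-0.0305  0.1155  0.9928]
 [ 0.0052  0.9933 -0.1154]
 [-0.9995  0.0016 -0.0309]]
[[303.1033 242.192 ]
 [304.955  159.118 ]]
```

View pics/w1.png

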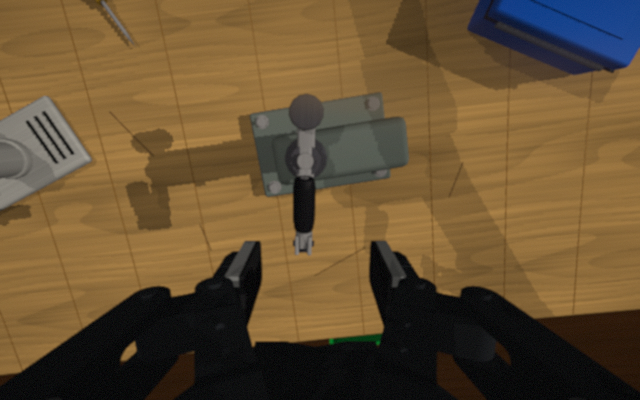

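Run:
```python
from h import *
t=cv2.imread("pics/w1.png")
cv2.imwrite("pics/w1c.png",cv2.resize(t[85:260,240:420],None,fx=4,fy=3.42,interpolation=cv2.INTER_CUBIC))
```

```text
(no output)
```

View pics/w1c.png

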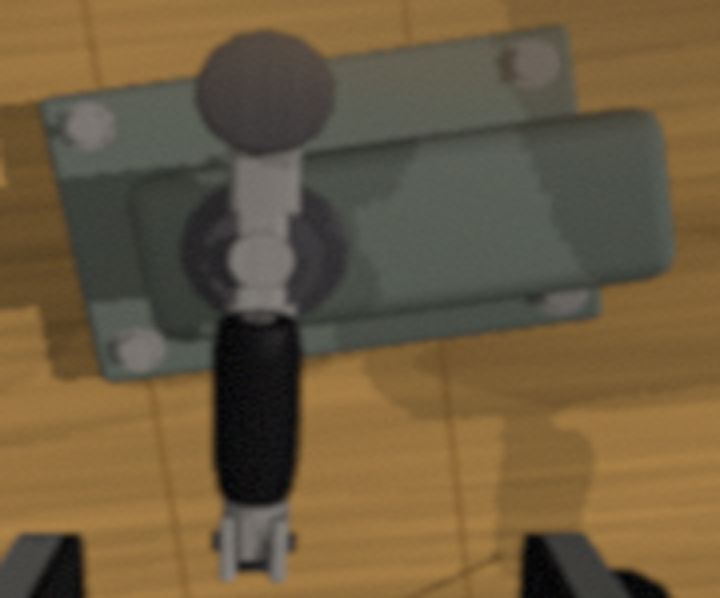

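Run:
```python
from h import *
H=atz("wrist",(303.5,243.5),.196);S=atz("wrist",(305.5,161.6),.186);C=atz("wrist",(306.2,112),.186)
print(H,S,C,np.linalg.norm((H-S)[:2]),np.linalg.norm((C-S)[:2]),np.arctan2(*(H-C)[[1,0]]))
a=-.143;u=np.array([np.cos(a),np.sin(a),0]);H=np.array([.687,.059,.196])
for f in (0,.1,.2,.35):
    P=[H+r*(-np.cos(f)*u+np.sin(f)*np.array([0,0,1])) for r in (16,72)] if 0 else [H+r/1000*(-np.cos(f)*u+np.sin(f)*np.array([0,0,1])) for r in (16,72)]
    print(f,proj("wrist",P).ravel(),proj("scene",P).ravel())
R=ctrl.state()["eef_rot"]; print(R.T@(H-.05*u-ctrl.state()["ee_pos"]))
```

```text
[0.6874 0.0591 0.196 ] [0.6043 0.0713 0.186 ] [0.5565 0.078  0.186 ] 0.08399241891348039 0.04818166887906757 -0.1438585859595487
0 [303.665  228.5247 304.6137 174.5272] [351.1719 240.1625 351.8287 220.4449]
0.1 [303.6126 229.0918 304.3854 176.0193] [351.1932 239.7052 351.9236 218.354 ]
0.2 [303.5576 229.8079 304.1362 178.3172] [351.2123 239.31   352.0103 216.5079]
0.35 [303.4714 231.1488 303.7272 183.3248] [351.2365 238.842  352.1232 214.2422]
[ 0.1287 -0.0105  0.0136]
```

```bash
python3 -m crank '[{"dp":[0,-10.5,16.5],"turn":0.027},{"dp":[30,0,0],"turn":0},{"dp":[30,0,0],"turn":0},{"dp":[30,0,0],"turn":0},{"dp":[20,0,0],"turn":0},{"dp":[0,0,0],"turn":0}]'
python3 - <<'E'
from h import *
s=ctrl.state();R=s["eef_rot"];H=np.array([.687,.059,.196]);a=-.143;u=np.array([np.cos(a),np.sin(a),0])
T=H-.0475*u;T[2]=.188
print(s["joint_pos"],"togo mm",1000*R.T@(T-s["ee_pos"]),"yaw",np.arctan2(R[1,1],R[0,1]))
cv2.imwrite("pics/w2.png",ctrl.read_camera("wrist"))
c=ctrl.read_camera("scene");cv2.imwrite("pics/s2.png",cv2.resize(c[130:300,270:440],None,fx=3.5,fy=3.5))
E
```

```text
clock: 4.7
ee_pos: [0.6424, 0.0644, 0.2115]
eef_rot: [[-0.028, 0.163, 0.986], [0.004, 0.987, -0.163], [-1.0, -0.001, -0.028]]
force: [-0.6, 0.3, -1.2]
finger_gap: 0.603
[ 0.5706  0.596  -1.0421  1.5223  0.5054  1.3483  0.8862] togo mm [23.5678  1.0142 -1.9774] yaw 1.4066536685482156
```

View pics/w2.png

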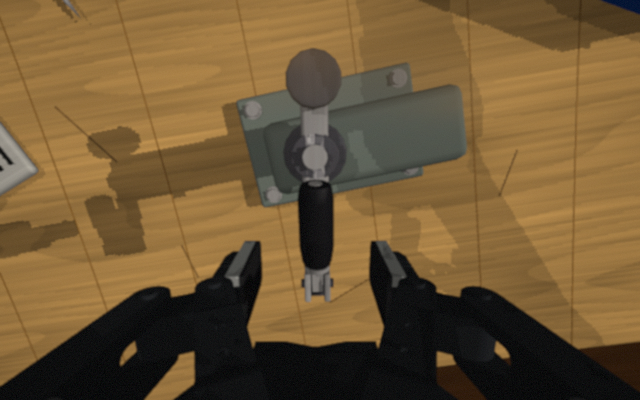

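View pics/s2.png

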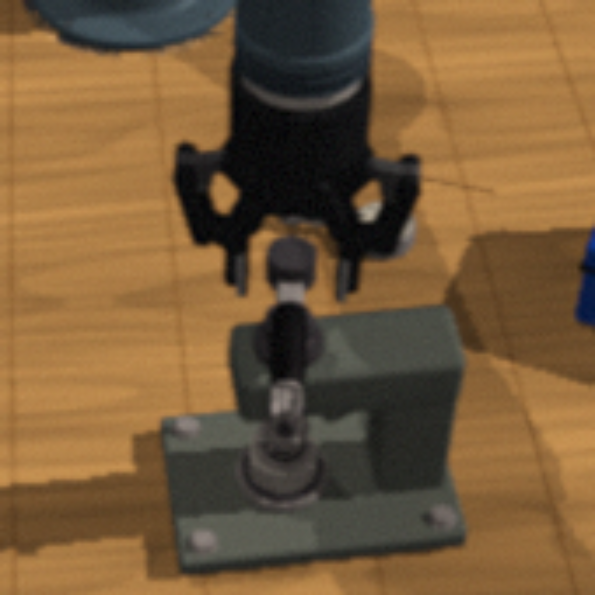

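```bash
python3 -m crank '[{"dp":[12,1,-2],"turn":-0.02},{"dp":[10,0,0],"turn":0},{"dp":[0,0,0],"turn":0}]'
python3 -m crank '[{"dp":[0,0,0],"turn":0},{"dp":[0,0,0],"turn":0},{"dp":[0,0,0],"turn":0},{"dp":[0,0,0],"turn":0},{"dp":[0,0,0],"turn":0}]' 15 20
python3 - <<'E'
from h import *
s=ctrl.state();R=s["eef_rot"];H=np.array([.687,.059,.196]);a=-.143;u=np.array([np.cos(a),np.sin(a),0])
T=H-.0475*u;T[2]=.188
print(s["joint_pos"],"togo mm",1000*R.T@(T-s["ee_pos"]),"yaw",np.arctan2(R[1,1],R[0,1]),s["finger_gap"])
c=ctrl.read_camera("scene");cv2.imwrite("pics/s3.png",cv2.resize(c[130:300,270:440],None,fx=3.5,fy=3.5))
cv2.imwrite("pics/w3.png",ctrl.read_camera("wrist"))
E
```

```text
clock: 5.1
ee_pos: [0.6446, 0.0681, 0.1958]
eef_rot: [[-0.016, 0.143, 0.99], [0.006, 0.99, -0.143], [-1.0, 0.004, -0.017]]
force: [-0.2, 0.2, -0.6]
finger_gap: 0.598
clock: 5.6
ee_pos: [0.6457, 0.0687, 0.1977]
eef_rot: [[-0.013, 0.143, 0.99], [0.007, 0.99, -0.143], [-1.0, 0.005, -0.014]]
force: [0.2, -0.1, -0.4]
finger_gap: 0.148
[ 0.5683  0.6063 -1.0418  1.5421  0.5222  1.3114  0.8909] togo mm [ 9.7466 -3.7462 -5.1546] yaw 1.426863875212052 0.14762037655443566
```

View pics/s3.png

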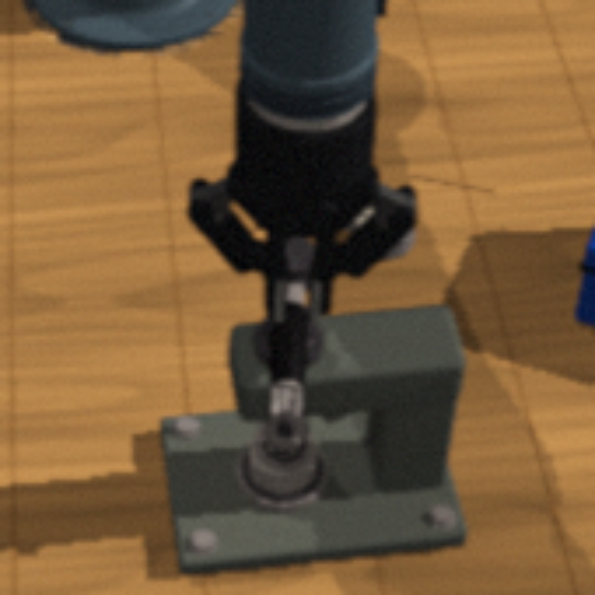

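View pics/w3.png

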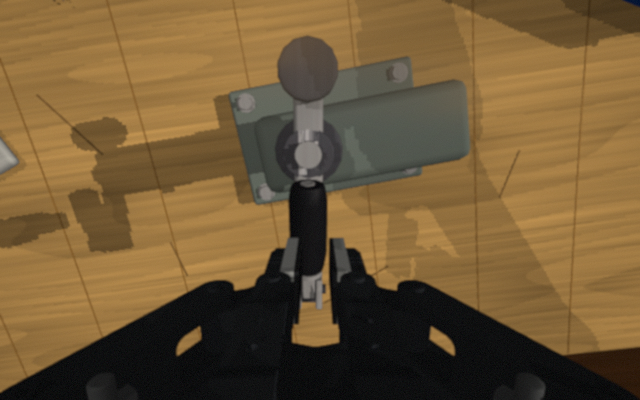

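```bash
python3 -m crank '[{"dp":[-4,0,0],"turn":0},{"dp":[0,-2.5,-4],"turn":0},{"dp":[0,0,0],"turn":0},{"dp":[10,0,0],"turn":0},{"dp":[11,0,0],"turn":0},{"dp":[3,0,0],"turn":0}]' 45 20
python3 - <<'E'
from h import *
s=ctrl.state();R=s["eef_rot"];H=np.array([.687,.059,.196]);a=-.143;u=np.array([np.cos(a),np.sin(a),0])
T=H-.0475*u;T[2]=.182
print("togo mm",1000*R.T@(T-s["ee_pos"]),"yaw",np.arctan2(R[1,1],R[0,1]),s["finger_gap"])
E
```

```text
clock: 6.3
ee_pos: [0.6409, 0.0666, 0.1767]
eef_rot: [[-0.012, 0.144, 0.99], [0.007, 0.99, -0.144], [-1.0, 0.005, -0.013]]
force: [0.6, -0.1, -0.0]
finger_gap: 0.45
togo mm [-5.3301 -0.9107 -0.8714] yaw 1.4266062993722257 0.4504480443377045
```

```bash
python3 -m crank '[{"dp":[-2,-0.5,0],"turn":0},{"dp":[0,0,0],"turn":0},{"dp":[0,0,0],"turn":0},{"dp":[0,0,0],"turn":0}]' 15 20
python3 - <<'E'
from h import *
s=ctrl.state();R=s["eef_rot"];H=np.array([.687,.059,.196]);a=-.143;u=np.array([np.cos(a),np.sin(a),0])
T=H-.0475*u;T[2]=.182
print("togo mm",1000*R.T@(T-s["ee_pos"]),"yaw",np.arctan2(R[1,1],R[0,1]),s["finger_gap"]*85)
cv2.imwrite("pics/w4.png",ctrl.read_camera("wrist"))
E
```

```text
clock: 6.7
ee_pos: [0.64, 0.0659, 0.177]
eef_rot: [[-0.015, 0.143, 0.99], [0.007, 0.99, -0.143], [-1.0, 0.004, -0.016]]
force: [0.2, 0.1, -0.4]
finger_gap: 0.149
togo mm [-4.9784 -0.0817 -0.1104] yaw 1.4268351411113438 12.63561984057991
```

View pics/w4.png

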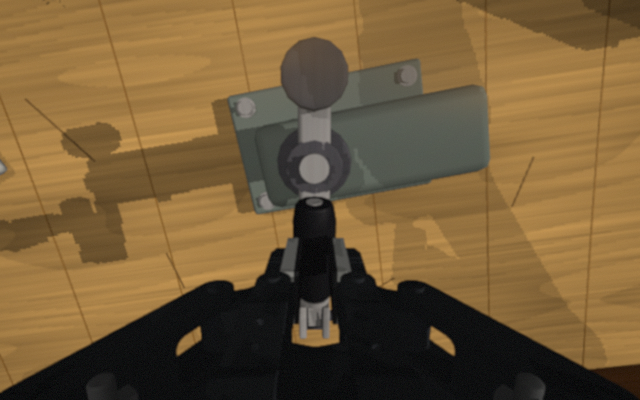

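```bash
python3 -m crank '[{"dp":[0,0,0],"turn":0},{"dp":[0,0,0],"turn":0},{"dp":[0,0,0],"turn":0}]' 0 20
python3 - <<'E'
from h import *
cv2.imwrite("pics/w5.png",ctrl.read_camera("wrist"))
c=ctrl.read_camera("scene");cv2.imwrite("pics/s5.png",cv2.resize(c[130:300,270:440],None,fx=3.5,fy=3.5))
E
```

```text
clock: 7.05
ee_pos: [0.6405, 0.0661, 0.1778]
eef_rot: [[-0.013, 0.144, 0.99], [0.007, 0.99, -0.143], [-1.0, 0.005, -0.014]]
force: [0.2, 0.5, -0.1]
finger_gap: 0.001
```

View pics/w5.png

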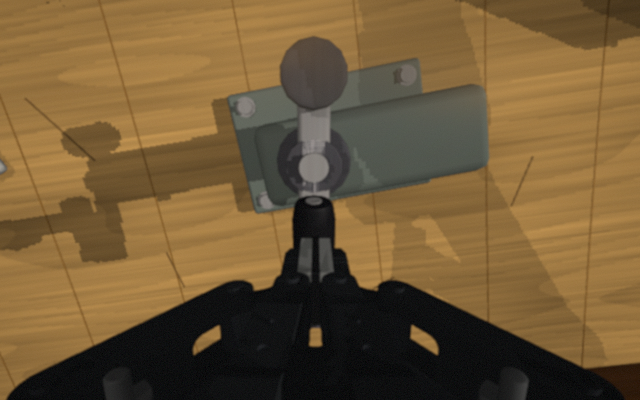

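View pics/s5.png

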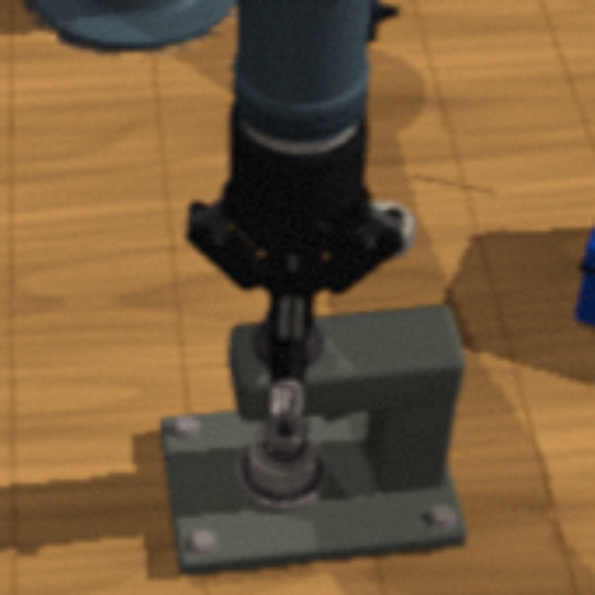

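Run:
```python
from h import *
s=ctrl.state()
P=s["ee_pos"];R=s["eef_rot"]
Q=[P-R[:,0]*d for d in (0,.01,.019,.03)]
print(P,proj("scene",Q),proj("wrist",Q))
W=cv2.imread("pics/w5.png");S=cv2.imread("pics/s5.png")
cv2.imwrite("pics/w5c.png",cv2.resize(W[190:340,260:370],None,fx=4,fy=4,interpolation=cv2.INTER_CUBIC))
c=ctrl.read_camera("scene");cv2.imwrite("pics/s5c.png",cv2.resize(c[185:275,310:400],None,fx=6.5,fy=6.5,interpolation=cv2.INTER_CUBIC))
```

```text
[0.6405 0.0661 0.1777] [[351.4549 234.5628]
 [351.5679 231.611 ]
 [351.6708 228.9196]
 [351.7981 225.5845]] [[314.5427 227.2735]
 [314.5269 233.2354]
 [314.5113 239.1685]
 [314.4898 247.2804]]
```

View pics/w5c.png

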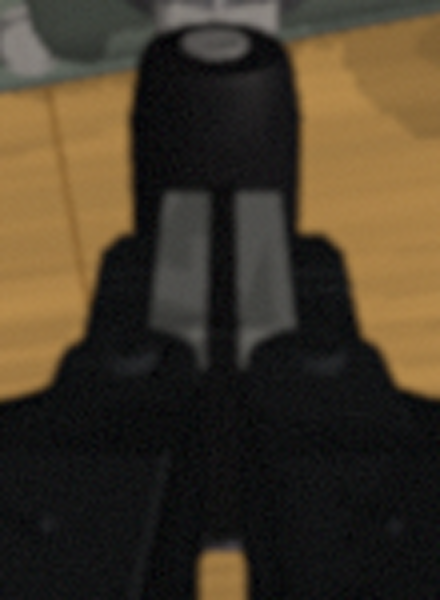

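View pics/s5c.png

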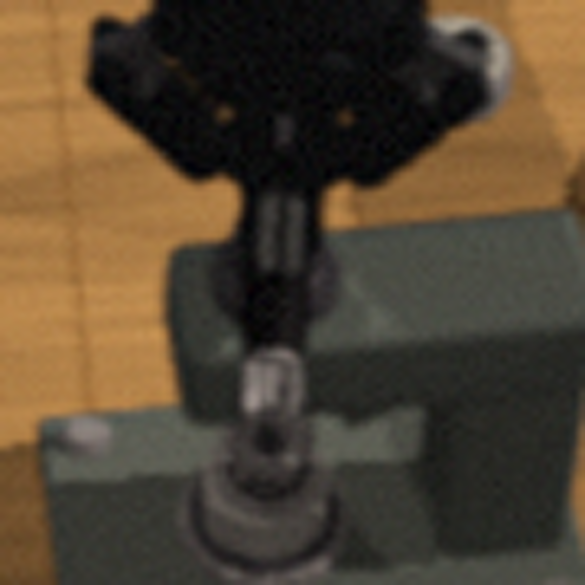

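```bash
python3 -m crank '[{"dp":[-30,0,0],"turn":0},{"dp":[-30,0,0],"turn":0},{"dp":[0,0,0],"turn":0}]'
python3 - <<'E'
from h import *
s=ctrl.state()
P=s["ee_pos"];R=s["eef_rot"]
Q=[P-R[:,0]*d for d in (0,.01,.019,.03)]
print(P,proj("scene",Q),proj("wrist",Q),proj("top",Q))
c=ctrl.read_camera("scene");cv2.imwrite("pics/s6c.png",cv2.resize(c[165:255,310:400],None,fx=6.5,fy=6.5,interpolation=cv2.INTER_CUBIC))
c=ctrl.read_camera("wrist");cv2.imwrite("pics/w6c.png",cv2.resize(c[150:330,260:370],None,fx=3.3,fy=3.3,interpolation=cv2.INTER_CUBIC))
E
```

```text
clock: 7.5
ee_pos: [0.6402, 0.0652, 0.2378]
eef_rot: [[-0.017, 0.143, 0.99], [0.006, 0.99, -0.143], [-1.0, 0.004, -0.018]]
force: [0.1, 0.5, 0.2]
finger_gap: 0.0
[0.6402 0.0652 0.2378] [[351.8887 215.8397]
 [352.0117 212.6438]
 [352.1237 209.7284]
 [352.2623 206.1138]] [[314.5413 227.2663]
 [314.5254 233.2278]
 [314.5097 239.1605]
 [314.4882 247.2718]] [[285.3258 124.4682]
 [285.0484 122.7673]
 [284.7939 121.2068]
 [284.4764 119.26  ]]
```

View pics/s6c.png

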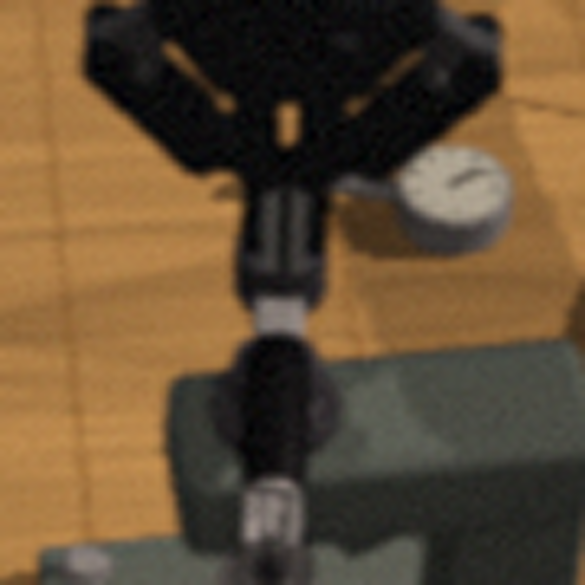

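View pics/w6c.png

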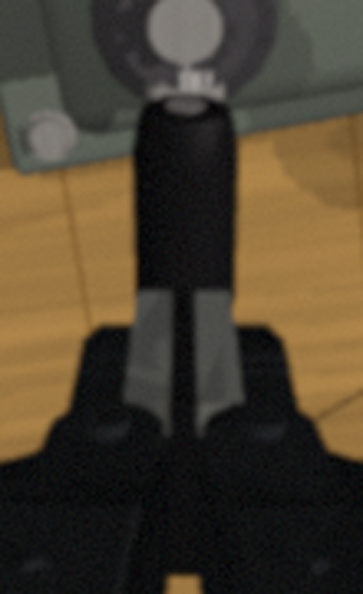

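Run:
```python
from h import *
s=ctrl.state();P=s["ee_pos"];R=s["eef_rot"]
for z in (-.011,0,.011):
  for d in (0,.013,.02,.03,.04): print(z,d,proj("wrist",[P+R@[-d,0,z]])[0],proj("wrist",[P+R@[-d,.0425,z]])[0],proj("scene",[P+R@[-d,0,z]])[0])
W=cv2.imread("pics/wrist0.png");cv2.imwrite("pics/w0c.png",cv2.resize(W[220:400,120:320],None,fx=3.3,fy=3.3,interpolation=cv2.INTER_CUBIC))
```

```text
-0.011 0 [314.5273 209.7768] [386.1362 209.7648] [351.3801 212.4559]
-0.011 0.013 [314.5051 216.5351] [391.2104 216.5287] [351.5473 208.3346]
-0.011 0.02 [314.4918 220.5879] [394.2548 220.5857] [351.6384 206.0838]
-0.011 0.03 [314.4709 226.971 ] [399.0519 226.977 ] [351.77   202.8295]
-0.011 0.04 [314.4472 234.1733] [404.4684 234.1909] [351.9033 199.5284]
0 0 [314.5368 227.2552] [385.0781 227.2557] [351.2431 216.3678]
0 0.013 [314.5156 235.1295] [390.0009 235.1383] [351.4105 212.2526]
0 0.02 [314.5029 239.8441] [392.9498 239.859 ] [351.5018 210.0049]
0 0.03 [314.4829 247.2585] [397.5897 247.2847] [351.6337 206.7546]
0 0.04 [314.4604 255.6085] [402.8186 255.6501] [351.7672 203.4572]
0.011 0 [314.5459 244.2257] [384.0586 244.2375] [351.1038 220.3367]
0.011 0.013 [314.5257 253.1491] [388.8383 253.1717] [351.2715 216.2283]
0.011 0.02 [314.5135 258.484 ] [391.6973 258.5142] [351.3629 213.9841]
0.011 0.03 [314.4945 266.8621] [396.1894 266.9062] [351.495  210.7384]
0.011 0.04 [314.473  276.2803] [401.2426 276.343 ] [351.6288 207.4453]
```

View pics/w0c.png

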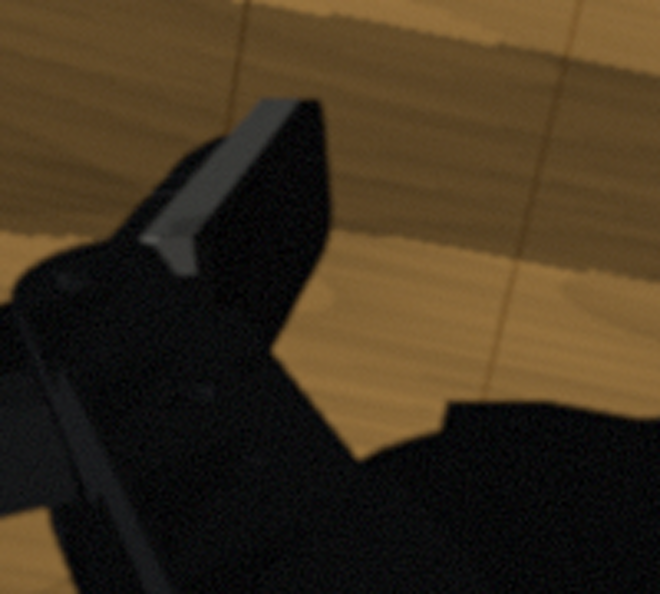

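```bash
python3 -m crank '[{"dp":[0,0,0],"turn":0},{"dp":[0,0,0],"turn":0},{"dp":[0,0,0],"turn":0},{"dp":[25,0,0],"turn":0},{"dp":[25,0,0],"turn":0},{"dp":[20,0,0],"turn":0},{"dp":[12,0,0],"turn":0},{"dp":[6,0,0],"turn":0},{"dp":[0,0,0],"turn":0}]' 45 20
python3 - <<'E'
from h import *
s=ctrl.state();R=s["eef_rot"];H=np.array([.687,.059,.196]);a=-.143;u=np.array([np.cos(a),np.sin(a),0])
T=H-.0475*u;T[2]=.141
print("togo mm",1000*R.T@(T-s["ee_pos"]),"yaw",np.arctan2(R[1,1],R[0,1]),s["finger_gap"]*85)
c=ctrl.read_camera("wrist");cv2.imwrite("pics/w7c.png",cv2.resize(c[150:330,220:410],None,fx=3.3,fy=3.3,interpolation=cv2.INTER_CUBIC))
c=ctrl.read_camera("scene");cv2.imwrite("pics/s7c.png",cv2.resize(c[185:275,310:400],None,fx=6.5,fy=6.5,interpolation=cv2.INTER_CUBIC))
E
```

```text
clock: 8.5
ee_pos: [0.6324, 0.063, 0.1366]
eef_rot: [[-0.032, 0.143, 0.989], [0.003, 0.99, -0.143], [-0.999, -0.001, -0.032]]
force: [-0.8, -0.0, 0.8]
finger_gap: 0.45
togo mm [-4.6716  3.8332  6.9283] yaw 1.4272339643941832 38.2529231956256
```

View pics/w7c.png

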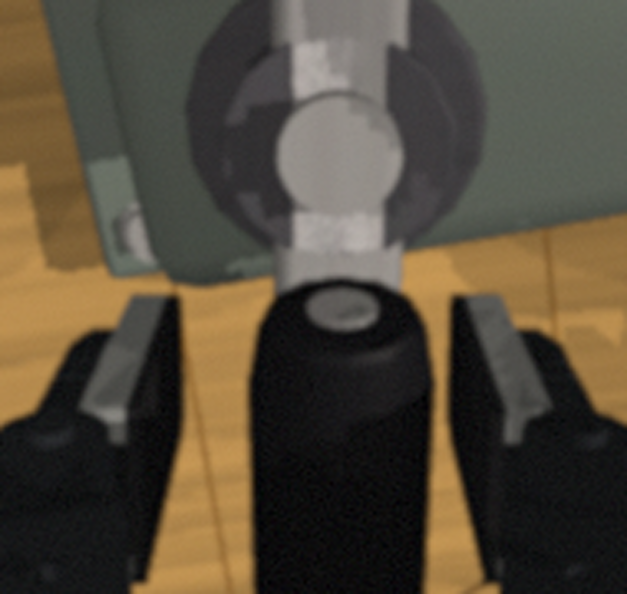

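View pics/s7c.png

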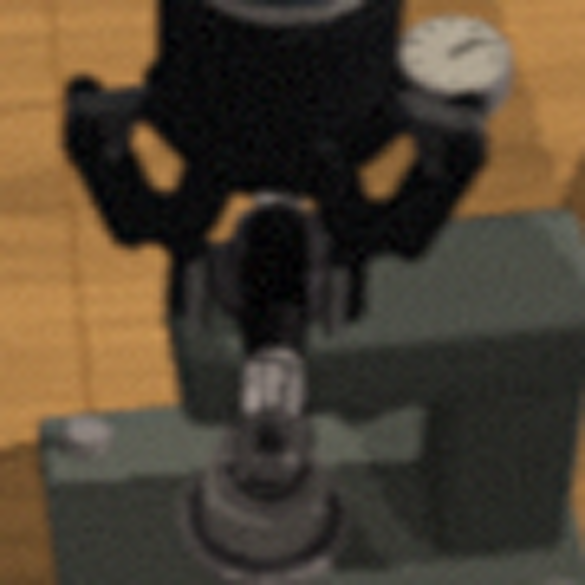

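```bash
python3 -m crank '[{"dp":[-3,3.5,6],"turn":0},{"dp":[0,0,0],"turn":0}]' 45 20
python3 -m crank '[{"dp":[0,0,0],"turn":0},{"dp":[0,0,0],"turn":0},{"dp":[0,0,0],"turn":0},{"dp":[0,0,0],"turn":0}]' 10 20
python3 - <<'E'
from h import *
s=ctrl.state();R=s["eef_rot"];H=np.array([.687,.059,.196]);a=-.143;u=np.array([np.cos(a),np.sin(a),0])
T=H-.0475*u;T[2]=.141
print("togo mm",1000*R.T@(T-s["ee_pos"]),"yaw",np.arctan2(R[1,1],R[0,1]),s["finger_gap"]*85)
c=ctrl.read_camera("wrist");cv2.imwrite("pics/w8c.png",cv2.resize(c[150:330,220:410],None,fx=3.3,fy=3.3,interpolation=cv2.INTER_CUBIC))
c=ctrl.read_camera("scene");cv2.imwrite("pics/s8c.png",cv2.resize(c[185:275,310:400],None,fx=6.5,fy=6.5,interpolation=cv2.INTER_CUBIC))
E
```

```text
clock: 8.8
ee_pos: [0.6421, 0.0666, 0.1434]
eef_rot: [[-0.025, 0.144, 0.989], [0.005, 0.99, -0.143], [-1.0, 0.001, -0.026]]
force: [0.3, 0.1, 0.6]
finger_gap: 0.45
clock: 9.2
ee_pos: [0.6427, 0.0654, 0.1446]
eef_rot: [[-0.024, 0.144, 0.989], [0.002, 0.99, -0.144], [-1.0, -0.001, -0.024]]
force: [-0.6, -0.1, -0.5]
finger_gap: 0.242
togo mm [ 3.6745 -0.0541 -2.5983] yaw 1.4267213187882088 20.606156135207595
```

View pics/w8c.png

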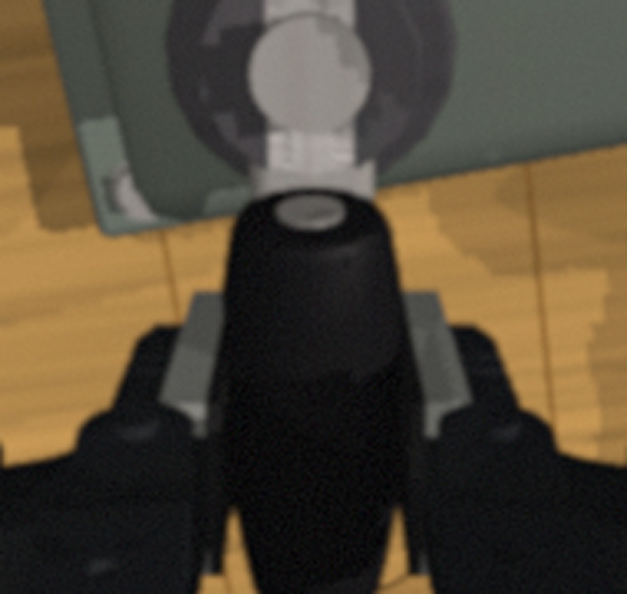

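```bash
python3 -m crank '[{"dp":[-6.6,0,1.9],"turn":0},{"dp":[-6.3,0,2.8],"turn":0},{"dp":[-5.8,0,3.8],"turn":0},{"dp":[-5.2,0,4.6],"turn":0},{"dp":[-4.4,0,5.3],"turn":0},{"dp":[0,0,0],"turn":0}]' 10 20
python3 - <<'E'
from h import *
s=ctrl.state();R=s["eef_rot"];H=np.array([.687,.059,.196])
G=s["ee_pos"]-.064*R[:,0]
a=-.143;u=np.array([np.cos(a),np.sin(a),0]);n=np.array([-u[1],u[0],0])
print("G rel hinge (out,side,up)",1000*np.array([(G-H)@u,(G-H)@n,(G-H)[2]]),"F out,side",s["force"]@u,s["force"]@n,s["finger_gap"]*85)
c=ctrl.read_camera("wrist");cv2.imwrite("pics/w9c.png",cv2.resize(c[150:330,220:410],None,fx=3.3,fy=3.3,interpolation=cv2.INTER_CUBIC))
c=ctrl.read_camera("scene");cv2.imwrite("pics/s9c.png",cv2.resize(c[165:275,300:410],None,fx=5.3,fy=5.3,interpolation=cv2.INTER_CUBIC))
E
```

```text
clock: 9.9
ee_pos: [0.6532, 0.0637, 0.1677]
eef_rot: [[-0.047, 0.14, 0.989], [0.002, 0.99, -0.14], [-0.999, -0.005, -0.047]]
force: [-0.7, -1.8, -3.7]
finger_gap: 0.25
G rel hinge (out,side,up) [-31.1652   0.1282  35.6282] F out,side -0.4739408417074174 -1.9006481498629002 21.24941647661532
```

View pics/w9c.png

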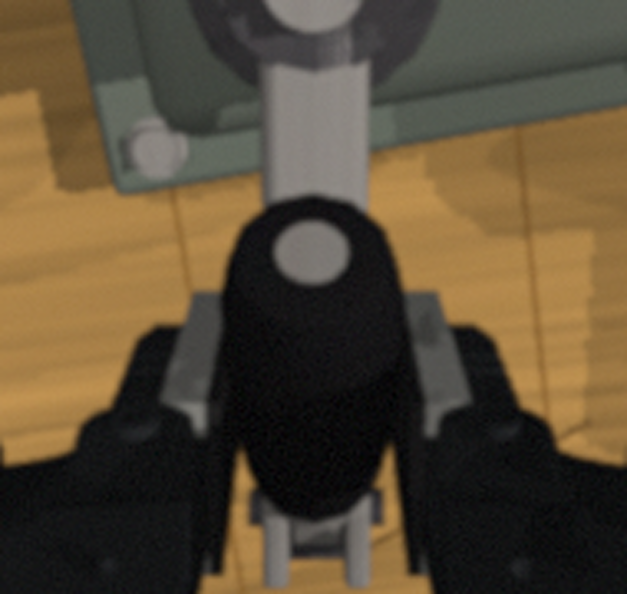

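View pics/s9c.png

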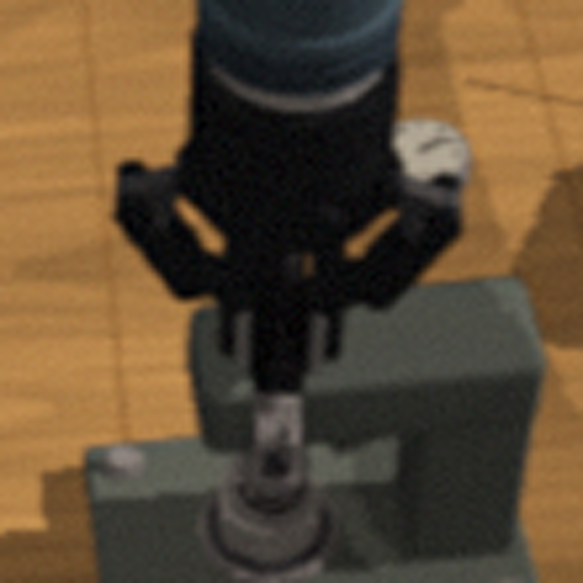

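```bash
python3 -m crank '[{"dp":[-4.5,0,5.2],"turn":0},{"dp":[-3.7,0,6.1],"turn":0},{"dp":[-2.7,0,6.4],"turn":0},{"dp":[-1.5,0,5.5],"turn":0},{"dp":[0,0,0],"turn":0}]' 10 20
cat > g.py <<'E'
from h import *
def show(tag=None):
    s=ctrl.state();R=s["eef_rot"];H=np.array([.687,.059,.196])
    G=s["ee_pos"]-.064*R[:,0]
    a=-.143;u=np.array([np.cos(a),np.sin(a),0]);n=np.array([-u[1],u[0],0])
    print("G rel hinge (out,side,up)",1000*np.array([(G-H)@u,(G-H)@n,(G-H)[2]]),"F out,side",s["force"]@u,s["force"]@n,s["force"][2],"gap",s["finger_gap"]*85)
    if tag:
        c=ctrl.read_camera("wrist");a=cv2.resize(c[150:330,220:410],None,fx=2.1,fy=2.3,interpolation=cv2.INTER_CUBIC)
        c=ctrl.read_camera("scene");b=cv2.resize(c[165:275,300:410],None,fx=3.6,fy=3.7636,interpolation=cv2.INTER_CUBIC)
        h=min(len(a),len(b));cv2.imwrite(f"pics/{tag}.png",np.hstack([a[:h],b[:h]]))
E
python3 -c "from g import *;show('a1')"
```

```text
clock: 10.5
ee_pos: [0.6693, 0.0612, 0.1784]
eef_rot: [[-0.066, 0.137, 0.988], [-0.0, 0.991, -0.137], [-0.998, -0.009, -0.065]]
force: [-1.2, -0.4, -6.1]
finger_gap: 0.252
G rel hinge (out,side,up) [-13.6739   0.2416  46.2336] F out,side -1.1570260781699877 -0.5789698063906566 -6.113052324293913 gap 21.399948653270165
```

View pics/a1.png

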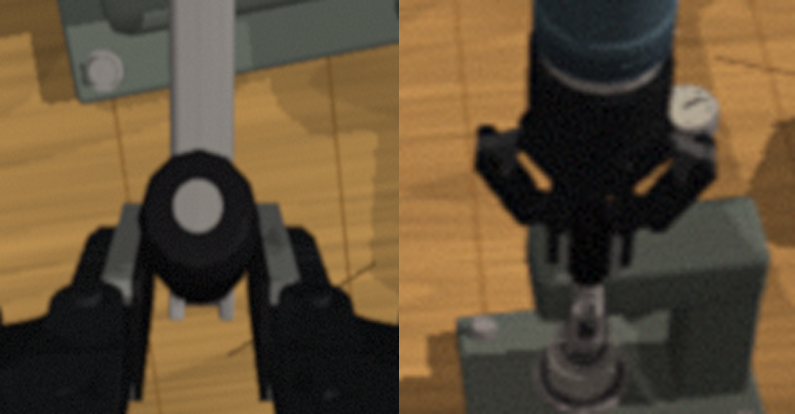

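```bash
python3 -m crank '[{"dp":[-0.5,0,4.5],"turn":0},{"dp":[-0.3,0,4],"turn":0},{"dp":[0,0,0],"turn":0}]' 10 20
python3 -c "from g import *;show()"
python3 -m crank '[{"dp":[0,0,2.5],"turn":0},{"dp":[0,0,0],"turn":0}]' 10 20
python3 -c "from g import *;show('a2')"
```

```text
clock: 10.9
ee_pos: [0.6743, 0.0604, 0.1799]
eef_rot: [[-0.073, 0.136, 0.988], [-0.002, 0.991, -0.136], [-0.997, -0.012, -0.072]]
force: [-1.0, -0.1, -5.9]
finger_gap: 0.25
G rel hinge (out,side,up) [-8.1305  0.3622 47.7195] F out,side -0.9407964040629412 -0.19927020118664227 -5.904747933990417 gap 21.28628199686878
clock: 11.1
ee_pos: [0.6755, 0.0602, 0.1802]
eef_rot: [[-0.076, 0.135, 0.988], [-0.002, 0.991, -0.136], [-0.997, -0.013, -0.075]]
force: [-2.4, -1.2, -6.0]
finger_gap: 0.248
G rel hinge (out,side,up) [-6.7058  0.4396 47.9735] F out,side -2.227154412356848 -1.5125612657258325 -6.00951816229953 gap 21.0546189589788
```

View pics/a2.png

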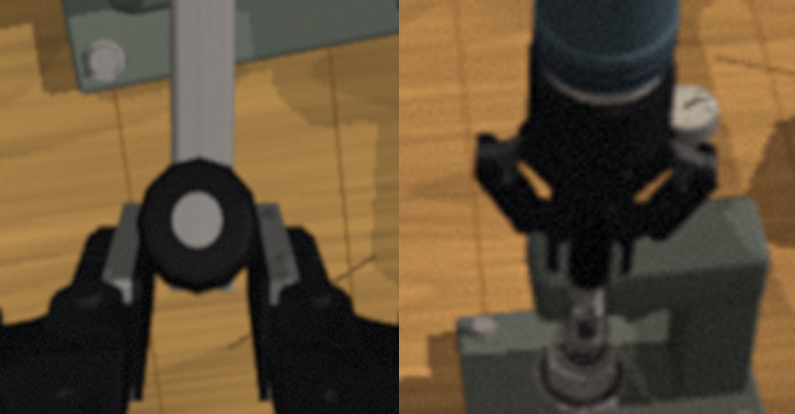

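```bash
python3 -m crank '[{"dp":[0.3,0,3],"turn":0},{"dp":[0.3,0,2],"turn":0}]' 10 20
python3 -c "from g import *;show()"
python3 -m crank '[{"dp":[0.3,0,2.5],"turn":0}]' 10 20
python3 -c "from g import *;show()"
python3 -m crank '[{"dp":[0.3,0,2.5],"turn":0}]' 10 20
python3 -c "from g import *;show('a3')"
```

```text
clock: 11.4
ee_pos: [0.6778, 0.06, 0.1805]
eef_rot: [[-0.082, 0.134, 0.988], [-0.003, 0.991, -0.135], [-0.997, -0.014, -0.081]]
force: [-7.7, -1.1, -1.6]
finger_gap: 0.249
G rel hinge (out,side,up) [-4.1227  0.5977 48.2568] F out,side -7.481356383338968 -2.176178204441535 -1.5746439774421805 gap 21.18601226830936
clock: 11.5
ee_pos: [0.6788, 0.0598, 0.1806]
eef_rot: [[-0.085, 0.133, 0.987], [-0.004, 0.991, -0.134], [-0.996, -0.015, -0.084]]
force: [-6.4, -1.3, -0.2]
finger_gap: 0.248
G rel hinge (out,side,up) [-2.901   0.624  48.3966] F out,side -6.121492101023375 -2.189558310360747 -0.24324030888086803 gap 21.037618328143154
clock: 11.6
ee_pos: [0.6799, 0.0596, 0.1808]
eef_rot: [[-0.088, 0.133, 0.987], [-0.004, 0.991, -0.134], [-0.996, -0.016, -0.087]]
force: [-6.3, -1.1, -1.1]
finger_gap: 0.25
G rel hinge (out,side,up) [-1.5642  0.6982 48.5857] F out,side -6.121619824050373 -1.9540217312266297 -1.0797188576575443 gap 21.218889615121952
```

View pics/a3.png

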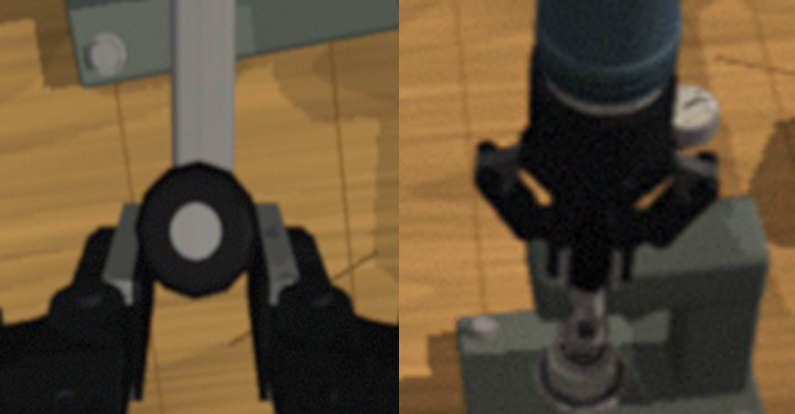

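```bash
cat >> g.py <<'E'
def phi(a=-.143,H=np.array([.687,.059,.196])):
    u=np.array([np.cos(a),np.sin(a),0])
    for f in (1.3,1.4,1.5,1.57,1.62):
        P=H+.073*(-np.cos(f)*u+np.sin(f)*np.array([0,0,1])); print(f,proj("wrist",[P])[0],proj("top",[P])[0])
E
python3 - <<'E'
from g import *
phi(); print("disc seen", 220+195/2.1,150+230/2.3)
c=ctrl.read_camera("top");cv2.imwrite("pics/t3.png",cv2.resize(c[80:180,240:340],None,fx=6,fy=6,interpolation=cv2.INTER_CUBIC))
E
```

```text
1.3 [311.6794 256.6029] [286.5148 109.0049]
1.4 [311.3902 278.837 ] [287.0546 105.9957]
1.5 [311.1551 300.5349] [287.6253 103.0756]
1.57 [311.0263 315.0569] [288.0394 101.1037]
1.62 [310.9534 324.9624] [288.3409  99.7391]
disc seen 312.85714285714283 250.0
```

View pics/t3.png

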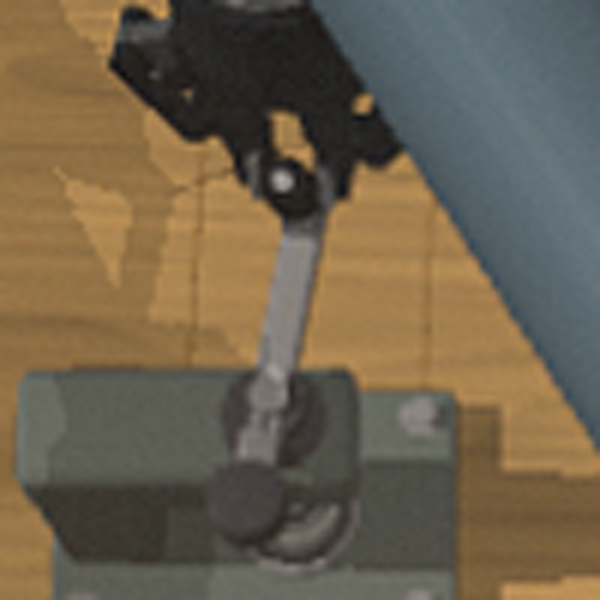

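```bash
python3 -m crank '[{"dp":[0,0,0],"turn":0},{"dp":[0,0,0],"turn":0},{"dp":[0,0,0],"turn":0}]' 50 20
python3 -c "
from g import *;show('a4')
print(ctrl.state()['joint_pos'])
s=ctrl.state();P=s['ee_pos'];R=s['eef_rot']
for d in (.045,.064,.084): print(d,[proj('wrist',[P+R@[-d,0,z]])[0] for z in (-.02,-.011,0,.011)])"
```

```text
clock: 12.05
ee_pos: [0.6872, 0.0603, 0.1856]
eef_rot: [[-0.071, 0.136, 0.988], [-0.001, 0.991, -0.136], [-0.997, -0.011, -0.07]]
force: [1.1, -0.1, -0.2]
finger_gap: 0.5
G rel hinge (out,side,up) [ 4.4742  1.9918 53.4881] F out,side 1.0572948319356974 0.04724596020795834 -0.23234373484735538 gap 42.49472391618234
[ 0.4788  0.7182 -0.9836  1.3869  0.5614  1.4116  0.9242]
0.045 [array([314.3994, 219.3126]), array([314.4108, 238.0032]), array([314.4241, 260.0616]), array([314.4368, 281.3116])]
0.064 [array([314.3347, 234.662 ]), array([314.3488, 255.7711]), array([314.3652, 280.5698]), array([314.3808, 304.3467])]
0.084 [array([314.2423, 256.5818]), array([314.2607, 281.0152]), array([314.2819, 309.5378]), array([314.3019, 336.7079])]
```

View pics/a4.png

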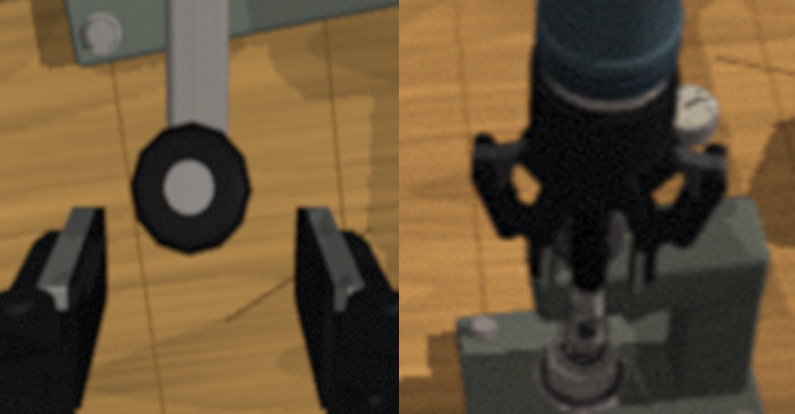

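```bash
python3 -m crank '[{"dp":[0,-2,-15],"turn":0},{"dp":[0,0,-16],"turn":0},{"dp":[0,0,-16],"turn":0},{"dp":[0,0,0],"turn":0}]' 50 20
python3 -m crank '[{"dp":[0,0,0],"turn":0},{"dp":[0,0,0],"turn":0},{"dp":[0,0,0],"turn":0}]' 14 20
python3 -c "
from g import *;show('a5')"
```

```text
clock: 12.55
ee_pos: [0.642, 0.0652, 0.1904]
eef_rot: [[-0.065, 0.137, 0.988], [0.001, 0.991, -0.138], [-0.998, -0.008, -0.065]]
force: [-0.6, 0.4, 1.0]
finger_gap: 0.5
clock: 12.85
ee_pos: [0.6438, 0.0647, 0.191]
eef_rot: [[-0.063, 0.139, 0.988], [0.001, 0.99, -0.139], [-0.998, -0.007, -0.062]]
force: [-1.5, -0.1, 0.6]
finger_gap: 0.138
G rel hinge (out,side,up) [-39.5967   0.0043  58.9205] F out,side -1.4259404110917009 -0.29255200283602506 0.5898939289778169 gap 11.691955821776503
```

View pics/a5.png

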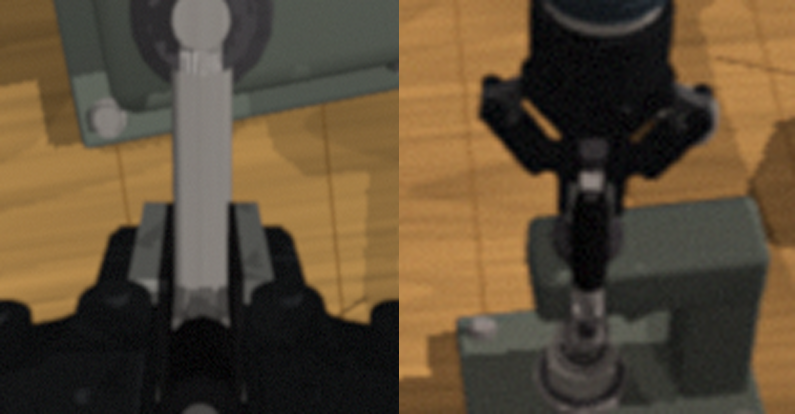

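```bash
python3 -m crank '[{"dp":[8,0,5],"turn":0},{"dp":[0,0,5],"turn":0},{"dp":[0,0,4],"turn":0},{"dp":[0,0,0],"turn":0}]' 14 20
python3 -c "
from g import *;show('a6');phi()"
```

```text
clock: 13.35
ee_pos: [0.6578, 0.063, 0.1802]
eef_rot: [[-0.065, 0.138, 0.988], [0.002, 0.99, -0.138], [-0.998, -0.007, -0.065]]
force: [-1.4, 0.5, -0.6]
finger_gap: 0.144
G rel hinge (out,side,up) [-25.3156   0.2516  48.0275] F out,side -1.4386607930851767 0.34704562468915356 -0.6271645566065512 gap 12.218839534620244
1.3 [313.2479 325.5298] [286.5148 109.0049]
1.4 [313.1175 347.0795] [287.0546 105.9957]
1.5 [313.0132 367.5801] [287.6253 103.0756]
1.57 [312.9571 380.9872] [288.0394 101.1037]
1.62 [312.926  389.9719] [288.3409  99.7391]
```

View pics/a6.png

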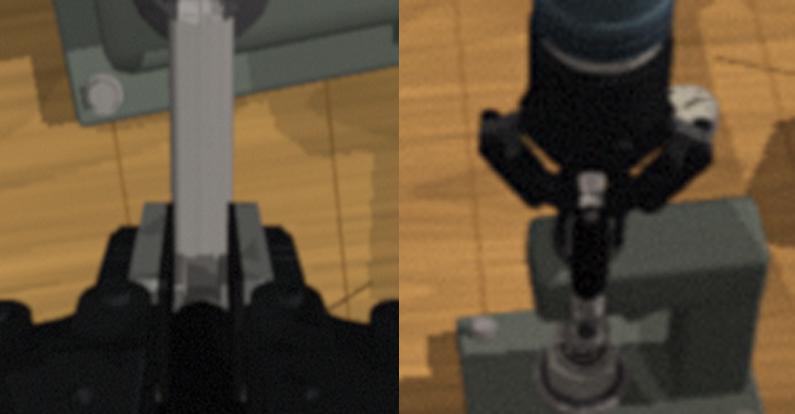

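```bash
python3 -m crank '[{"dp":[0,0,3],"turn":0},{"dp":[0,0,3],"turn":0}]' 14 20
python3 -c "
from g import *;show()"
python3 -m crank '[{"dp":[0,0,3],"turn":0},{"dp":[0,0,3],"turn":0}]' 14 20
python3 - <<'E'
from g import *;show();phi()
c=ctrl.read_camera("wrist");a=cv2.resize(c[200:400,215:415],None,fx=2,fy=2)
c=ctrl.read_camera("top");b=cv2.resize(c[80:180,240:340],None,fx=4,fy=4,interpolation=cv2.INTER_CUBIC)
cv2.imwrite("pics/a7.png",np.hstack([a,b]))
E
```

```text
clock: 13.65
ee_pos: [0.6628, 0.0622, 0.1803]
eef_rot: [[-0.067, 0.137, 0.988], [0.001, 0.99, -0.138], [-0.998, -0.008, -0.066]]
force: [-5.4, 0.2, 0.9]
finger_gap: 0.142
G rel hinge (out,side,up) [-20.1774   0.242   48.1881] F out,side -5.324955811150637 -0.6108698004482908 0.9209072852977094 gap 12.077093751528835
clock: 13.85
ee_pos: [0.6624, 0.0625, 0.1804]
eef_rot: [[-0.081, 0.135, 0.988], [-0.001, 0.991, -0.135], [-0.997, -0.012, -0.08]]
force: [-11.0, 0.5, 4.6]
finger_gap: 0.143
G rel hinge (out,side,up) [-19.6892   0.7237  48.1905] F out,side -10.982852436441588 -1.0372121642298084 4.563529991634482 gap 12.197226022637706
1.3 [311.359  308.9255] [286.5148 109.0049]
1.4 [311.1336 330.7951] [287.0546 105.9957]
1.5 [310.955 351.785] [287.6253 103.0756]
1.57 [310.8605 365.623 ] [288.0394 101.1037]
1.62 [310.8092 374.9537] [288.3409  99.7391]
```

View pics/a7.png

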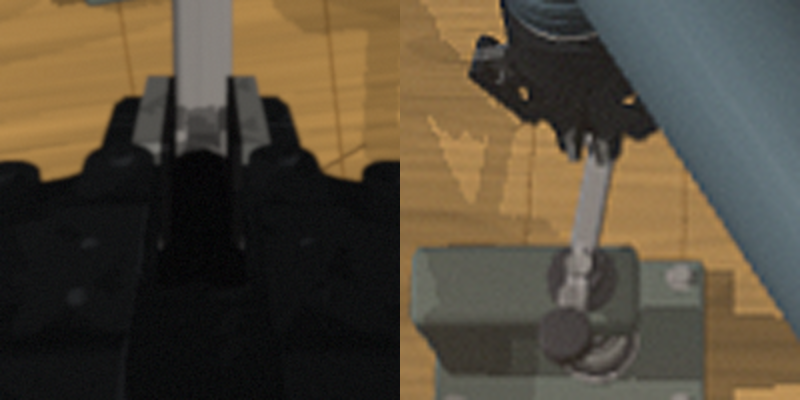

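```bash
python3 -m crank '[{"dp":[0,0,0.5],"turn":0},{"dp":[0,0,0],"turn":0},{"dp":[0,0,-10],"turn":0},{"dp":[0,0,-8],"turn":0},{"dp":[0,0,0],"turn":0}]' 14 20
python3 -m crank '[{"dp":[0,0,0],"turn":0},{"dp":[0,0,0],"turn":0},{"dp":[0,0,0],"turn":0}]' 50 20
python3 - <<'E'
from g import *;show();phi()
c=ctrl.read_camera("wrist");a=cv2.resize(c[200:400,215:415],None,fx=2,fy=2)
c=ctrl.read_camera("top");b=cv2.resize(c[80:180,240:340],None,fx=4,fy=4,interpolation=cv2.INTER_CUBIC)
cv2.imwrite("pics/a8.png",np.hstack([a,b]))
E
```

```text
clock: 14.45
ee_pos: [0.6444, 0.065, 0.1825]
eef_rot: [[-0.08, 0.135, 0.988], [-0.002, 0.991, -0.135], [-0.997, -0.012, -0.079]]
force: [0.6, 0.2, -0.2]
finger_gap: 0.138
clock: 14.75
ee_pos: [0.6453, 0.0646, 0.1831]
eef_rot: [[-0.077, 0.135, 0.988], [-0.002, 0.991, -0.136], [-0.997, -0.012, -0.076]]
force: [0.9, -0.0, -0.3]
finger_gap: 0.5
G rel hinge (out,side,up) [-37.19     0.4222  50.9114] F out,side 0.9056675969753285 0.09301855955153507 -0.3249092476489137 gap 42.470196050562336
1.3 [312.1127 350.3471] [286.5148 109.0049]
1.4 [311.907  371.2521] [287.0546 105.9957]
1.5 [311.7412 391.0549] [287.6253 103.0756]
1.57 [311.6514 403.9575] [288.0394 101.1037]
1.62 [311.6011 412.5798] [288.3409  99.7391]
```

View pics/a8.png

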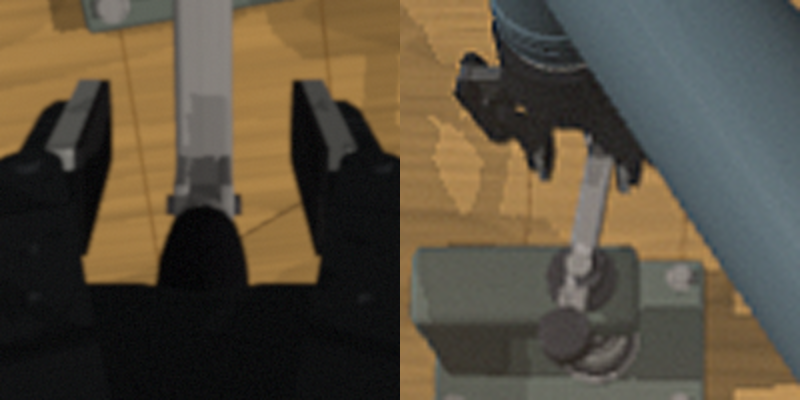

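```bash
python3 -m crank '[{"dp":[2,0,13],"turn":0},{"dp":[0,0,13],"turn":0},{"dp":[0,0,10],"turn":0},{"dp":[0,0,0],"turn":0}]' 50 20
cat >> g.py <<'E'
S=np.array([.603,.071])
def st(tag=None,off=.064):
    s=ctrl.state();R=s["eef_rot"];G=s["ee_pos"]-off*R[:,0]
    d=G[:2]-S;th=np.arctan2(d[1],d[0]);r=np.hypot(*d)*1000
    e=np.array([np.cos(th),np.sin(th),0]);t=np.array([e[1],-e[0],0]) # t clockwise
    yaw=np.arctan2(R[1,1],R[0,1]);ye=(yaw-th-np.pi/2+np.pi/2)%np.pi-np.pi/2
    w=e*(85.5-r)+np.array([0,0,1])*(242-G[2]*1000)
    print(f"t {s['clock']:.2f} th {th:.3f} cw {-.143-th:.3f} r {r:.1f} z {G[2]*1000:.0f} yawerr(cw turn) {ye:.3f} corr dp {np.round(R.T@w,1)} | Fcw-resist {-s['force']@t:.1f} Fout {s['force']@e:.1f} Fz {s['force'][2]:.1f} gap {s['finger_gap']*85:.1f} j {np.round(s['joint_pos'],2)} x {np.round(R[:,0],3)}")
    if tag:
        c=ctrl.read_camera("wrist");a=cv2.resize(c[200:400,215:415],None,fx=2,fy=2)
        c=ctrl.read_camera("scene");b=cv2.resize(c[155:275,300:420],None,fx=3.3334,fy=3.3334,interpolation=cv2.INTER_CUBIC)
        cv2.imwrite(f"pics/{tag}.png",np.hstack([a,b[:400]]))
E
python3 -c "
from g import *;st('b1')"
```

```text
clock: 15.25
ee_pos: [0.6822, 0.0595, 0.1779]
eef_rot: [[-0.077, 0.135, 0.988], [-0.002, 0.991, -0.136], [-0.997, -0.012, -0.076]]
force: [0.0, -0.5, -0.4]
finger_gap: 0.497
t 15.25 th -0.135 cw -0.008 r 84.9 z 242 yawerr(cw turn) -0.001 corr dp [-0.3 -0.   0.6] | Fcw-resist -0.5 Fout 0.1 Fz -0.4 gap 42.2 j [ 0.48  0.72 -0.98  1.4   0.56  1.4   0.92] x [-0.077 -0.002 -0.997]
```

View pics/b1.png

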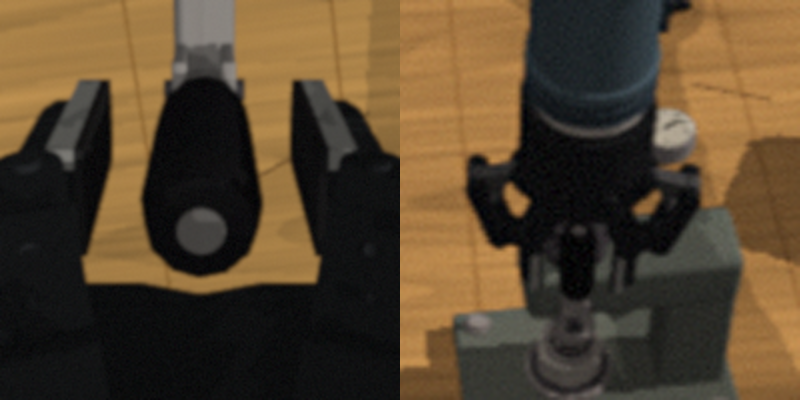

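```bash
python3 -m crank '[{"dp":[0,0,0],"turn":0},{"dp":[0,0,0],"turn":0},{"dp":[0,0,0],"turn":0},{"dp":[0,-5,0],"turn":0.05},{"dp":[0,-8.5,-0.4],"turn":0.1}]' 10 20
python3 -c "
from g import *;st()"
python3 -m crank '[{"dp":[0,-8.5,-0.4],"turn":0.1},{"dp":[0,-8.5,-0.4],"turn":0.1},{"dp":[0,-8.5,-0.4],"turn":0.1}]' 10 20
python3 -c "
from g import *;st('b2')"
```

```text
clock: 15.85
ee_pos: [0.6787, 0.0516, 0.1784]
eef_rot: [[-0.073, 0.28, 0.957], [0.005, 0.96, -0.281], [-0.997, -0.016, -0.071]]
force: [2.8, 1.8, -3.2]
finger_gap: 0.253
t 15.85 th -0.240 cw 0.097 r 82.8 z 242 yawerr(cw turn) -0.044 corr dp [0.1 0.1 2.7] | Fcw-resist 2.5 Fout 2.3 Fz -3.2 gap 21.5 j [ 0.49  0.7  -0.96  1.42  0.53  1.38  0.8 ] x [-0.073  0.005 -0.997]
clock: 16.15
ee_pos: [0.671, 0.0317, 0.1784]
eef_rot: [[-0.064, 0.56, 0.826], [0.013, 0.828, -0.56], [-0.998, -0.025, -0.06]]
force: [3.0, 0.4, -2.7]
finger_gap: 0.256
t 16.15 th -0.508 cw 0.365 r 82.5 z 242 yawerr(cw turn) -0.087 corr dp [0.  0.3 3. ] | Fcw-resist 1.8 Fout 2.4 Fz -2.7 gap 21.7 j [ 0.51  0.65 -0.91  1.45  0.48  1.34  0.54] x [-0.064  0.013 -0.998]
```

View pics/b2.png

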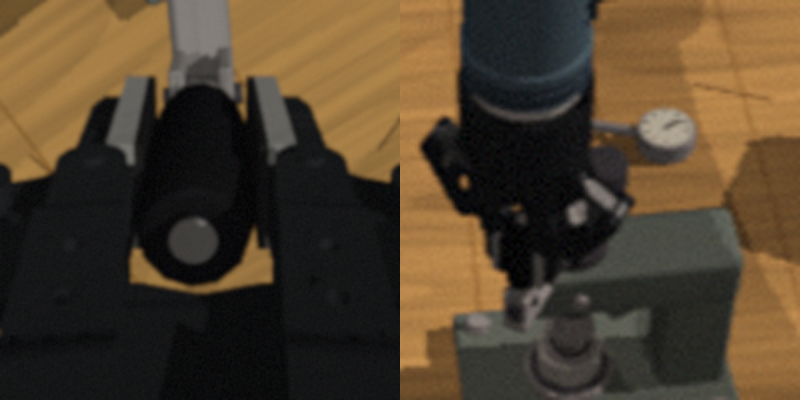

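```bash
python3 -m crank '[{"dp":[0,-11,2],"turn":0.09},{"dp":[0,-11,1],"turn":0.1},{"dp":[0,-11,0.5],"turn":0.1},{"dp":[0,-11,0],"turn":0.11},{"dp":[0,-11,0],"turn":0.12}]' 10 20
python3 -c "
from g import *;st('b3')"
```

```text
clock: 16.75
ee_pos: [0.6365, -0.0011, 0.1783]
eef_rot: [[-0.057, 0.895, 0.442], [0.025, 0.444, -0.896], [-0.998, -0.04, -0.048]]
force: [1.7, 0.3, -5.1]
finger_gap: 0.25
t 16.75 th -1.104 cw 0.961 r 82.5 z 242 yawerr(cw turn) -0.006 corr dp [0.1 0.  3. ] | Fcw-resist 1.7 Fout 0.5 Fz -5.1 gap 21.2 j [ 0.56  0.55 -0.83  1.56  0.38  1.27  0.13] x [-0.057  0.025 -0.998]
```

View pics/b3.png

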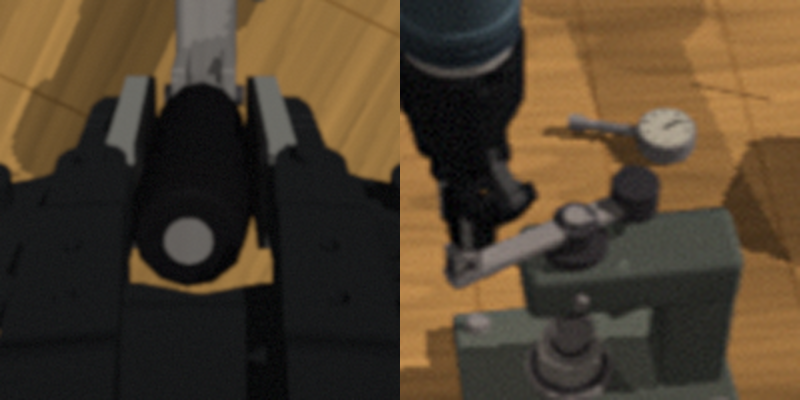

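```bash
python3 -m crank '[{"dp":[0,-11,1],"turn":0.12},{"dp":[0,-11,0.5],"turn":0.12},{"dp":[0,-11,0],"turn":0.12},{"dp":[0,-11,0],"turn":0.12},{"dp":[0,-11,0],"turn":0.12}]' 10 20
python3 -c "
from g import *;st()"
python3 -m crank '[{"dp":[0,-11,1],"turn":0.12},{"dp":[0,-11,0.5],"turn":0.12},{"dp":[0,-11,0],"turn":0.12},{"dp":[0,-11,0],"turn":0.12},{"dp":[0,-11,0],"turn":0.12}]' 10 20
python3 -c "
from g import *;st('b4')"
```

```text
clock: 17.35
ee_pos: [0.587, -0.008, 0.1782]
eef_rot: [[-0.048, 0.991, -0.128], [0.031, -0.126, -0.992], [-0.998, -0.052, -0.025]]
force: [2.4, 1.1, -5.6]
finger_gap: 0.251
t 17.35 th -1.729 cw 1.586 r 82.0 z 242 yawerr(cw turn) 0.031 corr dp [ 0.1 -0.1  3.5] | Fcw-resist 2.2 Fout -1.5 Fz -5.6 gap 21.3 j [ 0.56  0.41 -0.75  1.69  0.26  1.19 -0.38] x [-0.048  0.031 -0.998]
clock: 17.85
ee_pos: [0.5412, 0.0177, 0.1782]
eef_rot: [[-0.032, 0.754, -0.656], [0.034, -0.655, -0.755], [-0.999, -0.046, -0.005]]
force: [4.4, 1.8, -5.8]
finger_gap: 0.249
t 17.85 th -2.394 cw 2.251 r 81.5 z 242 yawerr(cw turn) 0.107 corr dp [ 0.1 -0.4  4. ] | Fcw-resist 1.7 Fout -4.4 Fz -5.8 gap 21.1 j [ 0.51  0.29 -0.68  1.82  0.16  1.13 -0.94] x [-0.032  0.034 -0.999]
```

View pics/b4.png

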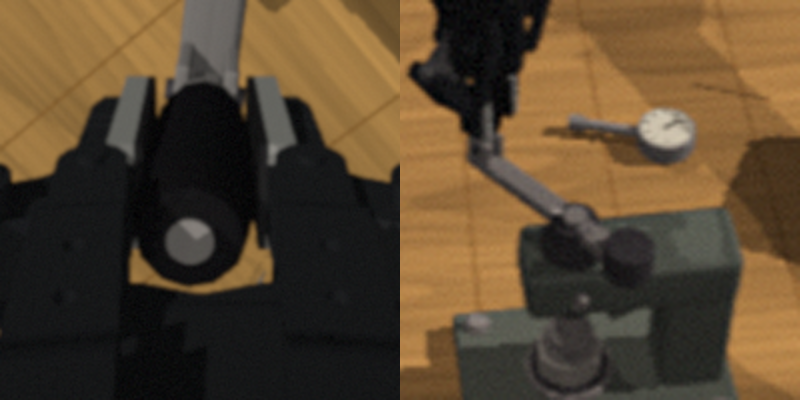

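```bash
python3 -m crank '[{"dp":[1,-11,-1],"turn":0.14},{"dp":[1,-11,-1],"turn":0.14},{"dp":[0,-11,-1],"turn":0.13},{"dp":[0,-11,-0.7],"turn":0.13}]' 10 20
python3 -c "
from g import *;st()"
python3 -m crank '[{"dp":[0,-11,-0.7],"turn":0.13},{"dp":[0,-11,-0.7],"turn":0.13},{"dp":[0,-11,-0.7],"turn":0.13},{"dp":[0,-11,-0.7],"turn":0.13}]' 10 20
python3 -c "
from g import *;st('b5')"
```

```text
clock: 18.35
ee_pos: [0.5229, 0.0539, 0.1782]
eef_rot: [[-0.022, 0.322, -0.947], [0.028, -0.946, -0.322], [-0.999, -0.034, 0.012]]
force: [4.5, -1.2, -9.2]
finger_gap: 0.248
t 18.35 th -2.905 cw 2.762 r 81.0 z 242 yawerr(cw turn) 0.091 corr dp [ 0.2 -0.4  4.5] | Fcw-resist 2.2 Fout -4.1 Fz -9.2 gap 21.1 j [ 0.41  0.23 -0.64  1.87  0.12  1.1  -1.51] x [-0.022  0.028 -0.999]
clock: 18.75
ee_pos: [0.5222, 0.0815, 0.1779]
eef_rot: [[-0.024, -0.194, -0.981], [0.002, -0.981, 0.194], [-1.0, 0.003, 0.024]]
force: [-2.5, -4.8, 1.2]
finger_gap: 0.254
t 18.75 th 3.011 cw -3.154 r 79.9 z 242 yawerr(cw turn) -0.065 corr dp [0.  0.4 5.6] | Fcw-resist 5.1 Fout 1.9 Fz 1.2 gap 21.6 j [ 0.29  0.23 -0.58  1.86  0.13  1.11 -2.11] x [-0.024  0.002 -1.   ]
```

View pics/b5.png

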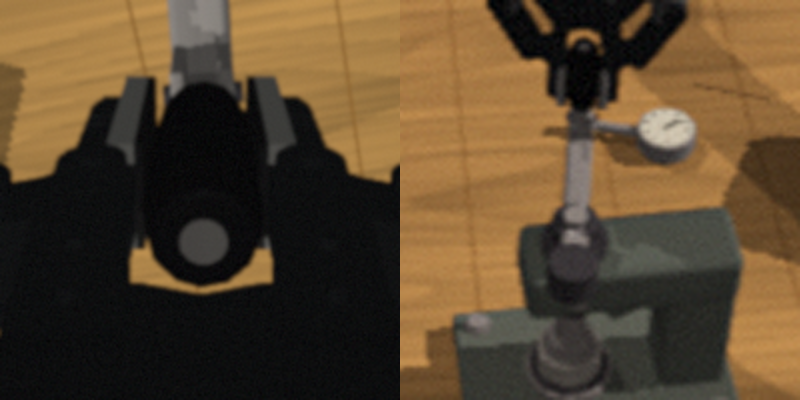

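```bash
python3 -m crank '[{"dp":[0,-11,1],"turn":0.04},{"dp":[0,-11,0.5],"turn":0.05}]' 10 20
python3 -c "
from g import *;st()"
python3 -m crank '[{"dp":[0,-11,0],"turn":0.06},{"dp":[0,-11,0],"turn":0.06}]' 10 20
python3 -c "
from g import *;st()"
```

```text
clock: 19.05
ee_pos: [0.5255, 0.0959, 0.1778]
eef_rot: [[-0.029, -0.272, -0.962], [-0.007, -0.962, 0.273], [-1.0, 0.014, 0.026]]
force: [-0.3, -6.8, 1.3]
finger_gap: 0.253
t 19.05 th 2.818 cw -2.961 r 79.9 z 242 yawerr(cw turn) 0.048 corr dp [-0.1 -0.3  5.6] | Fcw-resist 6.5 Fout -1.9 Fz 1.3 gap 21.5 j [ 0.25  0.25 -0.58  1.84  0.15  1.12 -2.23] x [-0.029 -0.007 -1.   ]
clock: 19.25
ee_pos: [0.5311, 0.1089, 0.1777]
eef_rot: [[-0.036, -0.384, -0.923], [-0.017, -0.923, 0.385], [-0.999, 0.029, 0.027]]
force: [-1.9, -6.9, 2.1]
finger_gap: 0.252
t 19.25 th 2.632 cw -2.775 r 79.8 z 242 yawerr(cw turn) 0.115 corr dp [-0.2 -0.6  5.7] | Fcw-resist 6.9 Fout -1.7 Fz 2.1 gap 21.4 j [ 0.21  0.27 -0.57  1.82  0.16  1.14 -2.38] x [-0.036 -0.017 -0.999]
```

```bash
python3 -m crank '[{"dp":[0,-8,-0.3],"turn":0.06}]' 10 20
python3 -c "
from g import *;st()"
python3 -m crank '[{"dp":[0,-7,-0.3],"turn":0.06}]' 10 20
python3 -c "
from g import *;st()"
python3 -m crank '[{"dp":[0,-7,-0.3],"turn":0.06}]' 10 20
python3 -c "
from g import *;st()"
```

```text
clock: 19.35
ee_pos: [0.5337, 0.1133, 0.1777]
eef_rot: [[-0.04, -0.437, -0.898], [-0.021, -0.899, 0.438], [-0.999, 0.036, 0.027]]
force: [-4.3, -5.6, 3.3]
finger_gap: 0.25
t 19.35 th 2.563 cw -2.706 r 79.8 z 242 yawerr(cw turn) 0.126 corr dp [-0.2 -0.7  5.7] | Fcw-resist 7.0 Fout 0.5 Fz 3.3 gap 21.3 j [ 0.19  0.28 -0.56  1.81  0.17  1.15 -2.45] x [-0.04  -0.021 -0.999]
clock: 19.45
ee_pos: [0.536, 0.1169, 0.1777]
eef_rot: [[-0.044, -0.489, -0.871], [-0.024, -0.871, 0.49], [-0.999, 0.043, 0.027]]
force: [-4.8, -5.6, 3.6]
finger_gap: 0.255
t 19.45 th 2.505 cw -2.648 r 79.8 z 242 yawerr(cw turn) 0.125 corr dp [-0.2 -0.7  5.7] | Fcw-resist 7.3 Fout 0.5 Fz 3.6 gap 21.7 j [ 0.17  0.29 -0.55  1.79  0.17  1.15 -2.52] x [-0.044 -0.024 -0.999]
clock: 19.55
ee_pos: [0.5386, 0.1202, 0.1777]
eef_rot: [[-0.049, -0.539, -0.841], [-0.027, -0.841, 0.541], [-0.998, 0.049, 0.027]]
force: [-5.0, -7.0, 0.7]
finger_gap: 0.255
t 19.55 th 2.448 cw -2.591 r 79.7 z 242 yawerr(cw turn) 0.123 corr dp [-0.2 -0.7  5.8] | Fcw-resist 8.6 Fout -0.6 Fz 0.7 gap 21.6 j [ 0.16  0.3  -0.54  1.78  0.17  1.16 -2.58] x [-0.049 -0.027 -0.998]
```

```bash
python3 -m crank '[{"dp":[0,-6.5,-0.3],"turn":0.03}]' 10 20
python3 -c "
from g import *;st()"
python3 -m crank '[{"dp":[0,-6.5,-0.3],"turn":0.03}]' 10 20
python3 -c "
from g import *;st()"
```

```text
clock: 19.65
ee_pos: [0.5406, 0.1228, 0.1776]
eef_rot: [[-0.055, -0.562, -0.825], [-0.031, -0.825, 0.564], [-0.998, 0.057, 0.028]]
force: [-5.4, -5.7, 3.7]
finger_gap: 0.25
t 19.65 th 2.402 cw -2.545 r 79.7 z 242 yawerr(cw turn) 0.141 corr dp [-0.4 -0.8  5.7] | Fcw-resist 7.8 Fout 0.1 Fz 3.7 gap 21.2 j [ 0.15  0.31 -0.54  1.77  0.18  1.17 -2.62] x [-0.055 -0.031 -0.998]
clock: 19.75
ee_pos: [0.5424, 0.1248, 0.1776]
eef_rot: [[-0.062, -0.584, -0.809], [-0.035, -0.809, 0.587], [-0.997, 0.065, 0.03]]
force: [-8.2, -7.0, 5.4]
finger_gap: 0.251
t 19.75 th 2.361 cw -2.504 r 79.7 z 241 yawerr(cw turn) 0.155 corr dp [-0.4 -0.9  5.8] | Fcw-resist 10.8 Fout 0.9 Fz 5.4 gap 21.3 j [ 0.14  0.32 -0.53  1.76  0.18  1.18 -2.65] x [-0.062 -0.035 -0.997]
```

```bash
python3 -m crank '[{"dp":[0,-6,-0.3],"turn":0.02}]' 10 20
python3 -c "
from g import *;st()"
```

```text
clock: 19.85
ee_pos: [0.5438, 0.1264, 0.1777]
eef_rot: [[-0.07, -0.598, -0.798], [-0.039, -0.798, 0.601], [-0.997, 0.073, 0.032]]
force: [-8.4, -7.4, 5.8]
finger_gap: 0.249
t 19.85 th 2.328 cw -2.471 r 79.7 z 241 yawerr(cw turn) 0.170 corr dp [-0.4 -0.9  5.7] | Fcw-resist 11.1 Fout 0.4 Fz 5.8 gap 21.1 j [ 0.13  0.33 -0.53  1.75  0.19  1.19 -2.67] x [-0.07  -0.039 -0.997]
```

```bash
python3 -m crank '[{"dp":[0,-5.5,-0.3],"turn":0}]' 10 20
python3 -c "
from g import *;st()"
```

```text
clock: 19.95
ee_pos: [0.5445, 0.1275, 0.1776]
eef_rot: [[-0.078, -0.595, -0.8], [-0.044, -0.8, 0.599], [-0.996, 0.082, 0.036]]
force: [-8.1, -6.6, 3.3]
finger_gap: 0.253
t 19.95 th 2.306 cw -2.449 r 79.9 z 241 yawerr(cw turn) 0.197 corr dp [-0.5 -1.   5.5] | Fcw-resist 10.5 Fout 0.5 Fz 3.3 gap 21.5 j [ 0.12  0.33 -0.53  1.74  0.19  1.21 -2.67] x [-0.078 -0.044 -0.996]
```

```bash
python3 -m crank '[{"dp":[0,-7,-0.3],"turn":0}]' 10 20
python3 -c "
from g import *;st()"
python3 -m crank '[{"dp":[0,-6.5,-0.3],"turn":0}]' 10 20
python3 -c "
from g import *;st()"
```

```text
clock: 20.05
ee_pos: [0.5458, 0.1293, 0.1776]
eef_rot: [[-0.087, -0.592, -0.802], [-0.049, -0.801, 0.597], [-0.995, 0.091, 0.041]]
force: [-10.7, -7.7, 6.8]
finger_gap: 0.25
t 20.05 th 2.270 cw -2.413 r 80.2 z 241 yawerr(cw turn) 0.235 corr dp [-0.6 -1.2  5.2] | Fcw-resist 13.2 Fout 1.0 Fz 6.8 gap 21.2 j [ 0.12  0.35 -0.53  1.73  0.19  1.22 -2.68] x [-0.087 -0.049 -0.995]
clock: 20.15
ee_pos: [0.5468, 0.131, 0.1776]
eef_rot: [[-0.096, -0.588, -0.803], [-0.054, -0.803, 0.594], [-0.994, 0.1, 0.045]]
force: [-11.1, -6.6, 3.1]
finger_gap: 0.251
t 20.15 th 2.240 cw -2.383 r 80.8 z 241 yawerr(cw turn) 0.270 corr dp [-0.7 -1.2  4.5] | Fcw-resist 12.9 Fout 1.7 Fz 3.1 gap 21.3 j [ 0.11  0.36 -0.53  1.72  0.2   1.23 -2.68] x [-0.096 -0.054 -0.994]
```

```bash
python3 -m crank '[{"dp":[0,6,0],"turn":0},{"dp":[0,10,0],"turn":0},{"dp":[0,11,0],"turn":-0.05},{"dp":[0,11,0],"turn":-0.1}]' 10 20
python3 -c "
from g import *;st('c1')"
```

```text
clock: 20.55
ee_pos: [0.525, 0.1033, 0.1776]
eef_rot: [[-0.096, -0.437, -0.894], [-0.042, -0.896, 0.442], [-0.994, 0.081, 0.068]]
force: [4.1, -0.2, -8.9]
finger_gap: 0.249
t 20.55 th 2.688 cw -2.831 r 79.9 z 241 yawerr(cw turn) -0.000 corr dp [-0.3  0.1  5.7] | Fcw-resist -1.6 Fout -3.8 Fz -8.9 gap 21.1 j [ 0.19  0.3  -0.55  1.78  0.18  1.21 -2.45] x [-0.096 -0.042 -0.994]
```

View pics/c1.png

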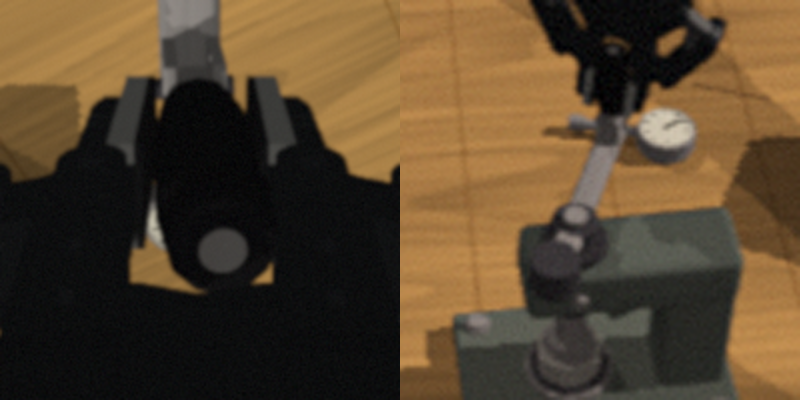

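```bash
python3 -m crank '[{"dp":[1,11,-1],"turn":-0.12},{"dp":[1,11,-1],"turn":-0.12},{"dp":[1,11,-0.5],"turn":-0.12},{"dp":[0,11,-0.5],"turn":-0.12},{"dp":[0,11,-0.5],"turn":-0.12},{"dp":[0,11,-0.5],"turn":-0.12}]' 10 20
python3 -c "
from g import *;st()"
python3 -m crank '[{"dp":[0,11,-0.5],"turn":-0.12},{"dp":[0,11,-0.5],"turn":-0.12},{"dp":[0,11,-0.5],"turn":-0.12},{"dp":[0,11,-0.5],"turn":-0.12}]' 10 20
python3 -c "
from g import *;st('c2')"
```

```text
clock: 21.25
ee_pos: [0.5214, 0.0472, 0.1775]
eef_rot: [[-0.093, 0.292, -0.952], [-0.027, -0.956, -0.291], [-0.995, -0.001, 0.097]]
force: [1.5, 3.1, -5.7]
finger_gap: 0.252
t 21.25 th -2.857 cw 2.714 r 78.8 z 241 yawerr(cw turn) 0.012 corr dp [-0.2 -0.1  6.8] | Fcw-resist -2.6 Fout -2.3 Fz -5.7 gap 21.5 j [ 0.37  0.29 -0.63  1.81  0.19  1.2  -1.6 ] x [-0.093 -0.027 -0.995]
clock: 21.65
ee_pos: [0.5382, 0.0166, 0.1773]
eef_rot: [[-0.107, 0.723, -0.683], [-0.025, -0.689, -0.725], [-0.994, -0.061, 0.092]]
force: [-4.3, 2.4, -0.6]
finger_gap: 0.252
t 21.65 th -2.403 cw 2.260 r 78.4 z 241 yawerr(cw turn) 0.071 corr dp [-0.4 -0.6  7.1] | Fcw-resist -4.7 Fout 1.5 Fz -0.6 gap 21.4 j [ 0.46  0.34 -0.69  1.76  0.23  1.23 -1.06] x [-0.107 -0.025 -0.994]
```

View pics/c2.png

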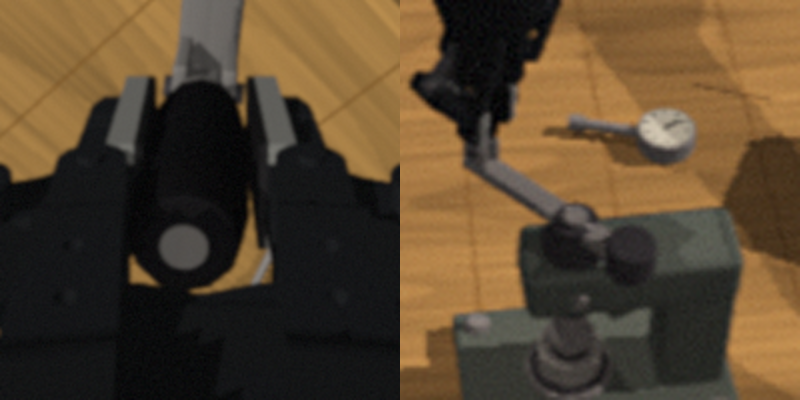

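```bash
python3 -m crank '[{"dp":[0,11,1],"turn":-0.12},{"dp":[0,11,0.5],"turn":-0.12},{"dp":[0,11,0.5],"turn":-0.12},{"dp":[0,11,0],"turn":-0.12},{"dp":[0,11,0],"turn":-0.12},{"dp":[0,11,0],"turn":-0.12}]' 10 20
python3 -c "
from g import *;st()"
python3 -m crank '[{"dp":[0,11,0],"turn":-0.12},{"dp":[0,11,0],"turn":-0.12},{"dp":[0,11,0],"turn":-0.12},{"dp":[0,11,0],"turn":-0.12},{"dp":[0,11,0],"turn":-0.12},{"dp":[0,11,0],"turn":-0.12}]' 10 20
python3 -c "
from g import *;st('c3')"
```

```text
clock: 22.35
ee_pos: [0.5915, -0.0098, 0.1771]
eef_rot: [[-0.113, 0.993, -0.017], [-0.035, -0.021, -0.999], [-0.993, -0.112, 0.037]]
force: [-5.2, 0.1, 2.5]
finger_gap: 0.252
t 22.35 th -1.625 cw 1.482 r 78.6 z 241 yawerr(cw turn) 0.032 corr dp [-1.1 -0.4  6.9] | Fcw-resist -5.2 Fout 0.2 Fz 2.5 gap 21.4 j [ 0.53  0.48 -0.78  1.63  0.36  1.3  -0.35] x [-0.113 -0.035 -0.993]
clock: 22.95
ee_pos: [0.659, 0.013, 0.1776]
eef_rot: [[-0.103, 0.751, 0.652], [-0.03, 0.653, -0.757], [-0.994, -0.098, -0.044]]
force: [-5.2, 1.5, -0.5]
finger_gap: 0.255
t 22.95 th -0.731 cw 0.588 r 84.0 z 241 yawerr(cw turn) -0.124 corr dp [-0.9  0.1  1.5] | Fcw-resist -2.3 Fout -4.9 Fz -0.5 gap 21.7 j [ 0.5   0.65 -0.89  1.45  0.5   1.39  0.29] x [-0.103 -0.03  -0.994]
```

View pics/c3.png

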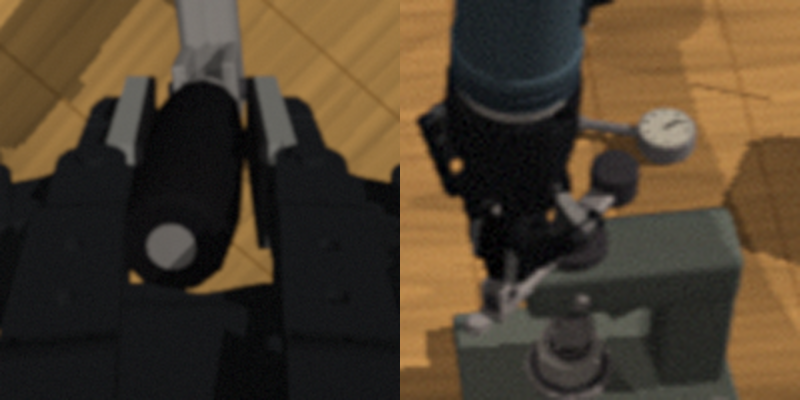

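```bash
python3 -m crank '[{"dp":[0,0,0],"turn":0},{"dp":[0,0,0],"turn":0},{"dp":[0,0,0],"turn":0},{"dp":[0,0,0],"turn":0}]' 65 20
python3 -c "
from g import *;st('d1')"
```

```text
clock: 23.45
ee_pos: [0.659, 0.0113, 0.1787]
eef_rot: [[-0.102, 0.759, 0.642], [-0.035, 0.643, -0.765], [-0.994, -0.101, -0.039]]
force: [-0.0, -0.2, 0.3]
finger_gap: 0.651
t 23.45 th -0.743 cw 0.600 r 84.9 z 242 yawerr(cw turn) -0.125 corr dp [0.3 0.1 0.6] | Fcw-resist -0.2 Fout 0.1 Fz 0.3 gap 55.4 j [ 0.5   0.65 -0.89  1.45  0.5   1.39  0.27] x [-0.102 -0.035 -0.994]
```

View pics/d1.png

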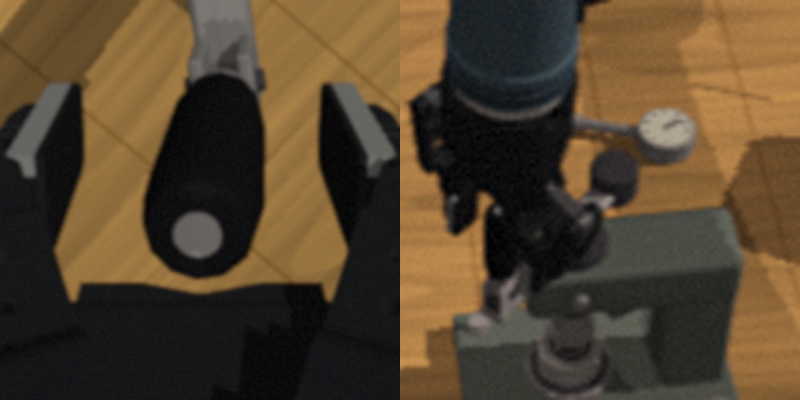

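```bash
python3 -m crank '[{"dp":[-20,0,0],"turn":0},{"dp":[-25,0,0],"turn":0},{"dp":[-30,0,0],"turn":0},{"dp":[-30,0,0],"turn":0},{"dp":[-20,0,0],"turn":0},{"dp":[0,0,-35],"turn":0},{"dp":[0,0,-35],"turn":0},{"dp":[0,0,-35],"turn":0},{"dp":[0,0,0],"turn":0}]' 65 20
python3 - <<'E'
from g import *
st()
c=ctrl.read_camera("scene");a=cv2.resize(c[165:300,290:425],None,fx=2.963,fy=2.963,interpolation=cv2.INTER_CUBIC)
c=ctrl.read_camera("wrist");b=cv2.resize(c[0:400,120:520],None,fx=1,fy=1)
cv2.imwrite("pics/e1.png",np.hstack([a[:400],b]))
E
```

```text
clock: 24.45
ee_pos: [0.6022, 0.094, 0.311]
eef_rot: [[-0.106, 0.767, 0.633], [-0.038, 0.633, -0.773], [-0.994, -0.106, -0.038]]
force: [0.8, 2.0, 0.8]
finger_gap: 0.65
t 24.45 th 1.339 cw -1.482 r 26.2 z 375 yawerr(cw turn) 0.922 corr dp [128.1  61.1 -30.9] | Fcw-resist -0.3 Fout 2.1 Fz 0.8 gap 55.2 j [ 0.46  0.48 -0.97  1.41  0.37  1.57  0.18] x [-0.106 -0.038 -0.994]
```

View pics/e1.png

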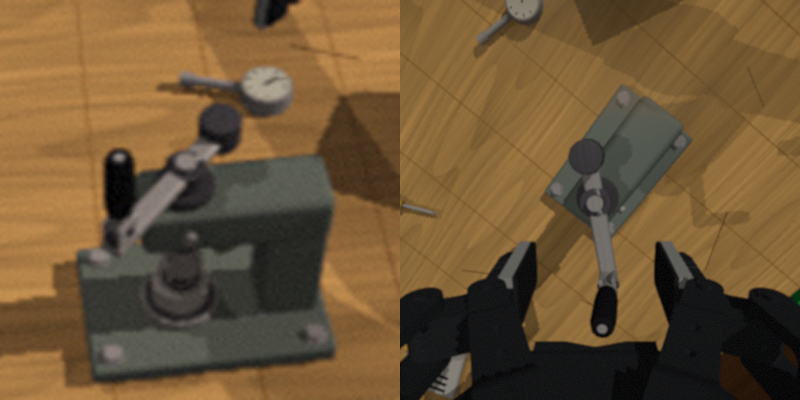

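Run:
```python
from g import *
c=ctrl.read_camera("scene");cv2.imwrite("pics/e2.png",cv2.resize(c[225:285,320:380],None,fx=9,fy=9,interpolation=cv2.INTER_CUBIC))
print(proj("scene",[[.603,.071,.05],[.603,.071,.066],[.627,.071,.05],[.603,.071,.083]]))
```

```text
[[350.0975 256.9518]
 [350.2839 252.8332]
 [351.2579 264.9161]
 [350.4855 248.3673]]
```

View pics/e2.png

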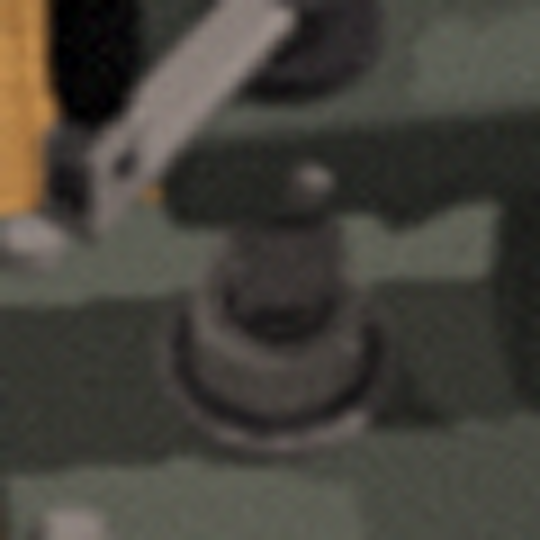

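```bash
python3 -c "
from h import *
s=ctrl.state();print(s['clock'],s['force'],np.abs(s['qd']).max());print(ctrl.close_job())"
```

```text
24.6 [ 0.3485 -0.15    0.3121] 0.030689269697316238
the job is handed in; nothing more can be done
None
```

I swung the grip up to its stop, pressed the bearing home, backed the ram off and let go, then handed the job in at 24.6 s. No verdict is reported, so what follows is my own reading of the checks.

- **Grip:** My first pull only brought it to about 1.27 rad, because the pads were binding on the sleeve. I then pushed it outward with the half-closed fingers. At upright the force rose from 5 N to 11 N without further movement, well under the roughly 30 N that strains the hinge. The last pictures show it standing upright.
- **Pressing:** Turning free took about 2 N. The bearing moved in at 5 to 7 N, slightly above the stated 3 to 6 N. From there the force climbed steadily, and I stopped at about 13 N at the grip. That is roughly 200 N under the ram, after about 3.9 rad of cranking. Single force readings scattered by about 1 N.
- **Backing off:** I turned the crank back about 3.3 rad, which raises the ram some 15 to 16 mm. After I opened the fingers and lifted clear, the contact force was near zero.

**Checks that disagreed or stayed unclear:**
- The fingertips sit about 45 mm behind the reported TCP. Both the scene and wrist cameras showed this, and so did my first attempts closing on nothing, so I worked with that offset.
- The final picture was too coarse to measure the gap between ram and bearing, or the bearing's height. Both rest on the crank angle and the force felt.
- The gauge and kit box look unmoved in the pictures. I did not measure any of the bystanders.

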